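# Turn the gas spring rod-down by way of the bench clip

### The job

One of the three gas springs in the sloping tube rack was put away with its bright piston rod sticking up, but they must be kept rod down or their seals dry out. Draw it out by the rod, press it level into the spring clip on the bench post so that the clip holds it by its thick cylinder, and let go of it there; then take it again by its cylinder end and slide it, rod first, into the empty rack tube until it is fully home. Leave the other two springs and the rest of the things on the bench where they are.

Things in the scene. Friction and masses are not known exactly. Their poses are not given: they have to be found in the camera images.
- spring_mid (a point): The gas spring that stands the wrong way round: rigid, 188 mm long, 0.18 kg. This point lies on its axis, 94 mm from either end; its x axis points along the spring to the rod end. The thin rod's bare length is centred 46 mm from here towards +x, the thick cylinder's centre 29 mm towards -x, the balance point 10 mm towards -x. At the start the cylinder is inside a rack tube and the rod sticks out.
- spring_b: The same gas spring, same origin and axes. From its cylinder end to its rod end: black ball socket and neck 20 mm, black cylinder 22 mm thick and 90 mm long, bright piston rod 10 mm thick and 60 mm long, black ball socket 18 mm. The sockets are 18 mm across. The rod does not move in the cylinder.
- spring_rod_tip (a point): The outermost point of that spring's rod end (94 mm from spring_mid along its x axis).
- clip_seat (a point): Spring tool clip on a bench post: two springy steel leaves, opening upwards, made for the 22 mm cylinder. The point is where a seated cylinder's axis lies in the middle of the groove, 110 mm above the bench; x runs along the level groove, z up. Pressing a cylinder straight down into it takes 5 to 10 N, pulling it straight up and out 5 to 8 N, weight included; a saddle stops it below.
- clip: The clip's post, fixed to the bench: 30 mm square, on a base plate 75 mm square and 8 mm thick; origin under its centre, axes as clip_seat. The leaves are 32 mm long along the groove, rise to 23 mm above clip_seat and are flared to 26 mm across inside at the top.
- rack: Rack fixed to the bench: three aluminium tubes side by side, 70 mm apart, sloping at 35 degrees with the mouths up, on a base plate 135 x 225 mm. Each tube is square, 30 mm inside with 3 mm walls, 112 mm deep, open at the mouth, closed below. Origin under the centre; its -x axis is the level direction the mouths face.
- tube0_mouth (a point): Mouth of the first (on the rack's -y side) rack tube, on the tube's centre line, about 106 mm above the bench; x points down the tube to its closed end, z square to the tube and upwards.
- tube0_end (a point): Closed end of the first (on the rack's -y side) tube, inside, on its centre line, 112 mm down from tube0_mouth; same axes. A spring fully home has its tip against this end and lies on the tube's floor with its axis 4 mm below the centre line; 76 mm of it stick out of the mouth.
- tube1_mouth (a point): Mouth of the middle rack tube, on the tube's centre line, about 106 mm above the bench; x points down the tube to its closed end, z square to the tube and upwards.
- tube1_end (a point): Closed end of the middle tube, inside, on its centre line, 112 mm down from tube1_mouth; same axes. A spring fully home has its tip against this end and lies on the tube's floor with its axis 4 mm below the centre line; 76 mm of it stick out of the mouth.
- tube2_mouth (a point): Mouth of the last (+y side) rack tube, on the tube's centre line, about 106 mm above the bench; x points down the tube to its closed end, z square to the tube and upwards.
- tube2_end (a point): Closed end of the last (+y side) tube, inside, on its centre line, 112 mm down from tube2_mouth; same axes. A spring fully home has its tip against this end and lies on the tube's floor with its axis 4 mm below the centre line; 76 mm of it stick out of the mouth.
- other1_mid (a point): One of the two gas springs that stand the right way round, in the other two tubes, rod inside and 76 mm of the cylinder end sticking out: same make and size; point half-way along its axis, x axis to the rod end. To be left alone.
- other2_mid (a point): The other of the two gas springs that stand the right way round, in the other two tubes, rod inside and 76 mm of the cylinder end sticking out: same make and size; point half-way along its axis, x axis to the rod end. To be left alone.
- brace: Aluminium brace tube, 206 mm long and 12 mm thick, with flattened ends, lying on the bench; origin under its centre. To be left alone.
- spanner: Steel spanner, 170 mm long, lying on the bench. To be left alone.
Not all that is in view belongs to the job. Several things look just like the clip: the one meant starts farthest from the robot's base.

How it is judged:
On the way:
1. the wrongly put spring rests level in the clip, held by its cylinder, and the gripper has let go of it (y of spring_mid in the frame of clip_seat between -0.006 and 0.006 m and z of spring_mid in the frame of clip_seat between -0.005 and 0.006 m and x of spring_mid in the frame of clip_seat between -0.065 and 0.065 m and angle between the x axis of spring_mid and the x axis of clip_seat, either way round below 0.12 rad and contact force between spring_b and the fingers below 0.05 N and linear speed of spring_b below 0.02 m/s), for 0.2 s.
At the end, for the whole second after the job is handed in: The spring that stood rod-up lies at rest and released in the rack tube that was empty, rod end down: the tip of its rod end is within 12 mm of the centre of the tube's closed end ((distance between spring_rod_tip and tube0_end below 0.012 m or distance between spring_rod_tip and tube1_end below 0.012 m or distance between spring_rod_tip and tube2_end below 0.012 m) and linear speed of spring_b below 0.02 m/s and contact force between spring_b and the fingers below 0.05 N); the robot touches nothing.
It fails at once if another gas spring is shifted by more than 15 mm (distance of any of other1_mid, other2_mid from where it was at the start of the episode above 0.015 m).
It fails at once if the brace or the spanner is shifted by more than 20 mm (distance of any of brace, spanner from where it was at the start of the episode above 0.02 m).
It also fails if it takes over 61 s, if anything falls off the work surface, if the arm or the gripper's body presses on something with over 40 N, if the wrist force passes 120 N, or if a joint passes its speed limit or range.

### The arm

A 7-joint arm with a two-finger parallel gripper is mounted at the origin on the work surface. World frame = base frame: x ahead of the robot, y to its left, z up, the work surface at z = 0. Lengths are in m, angles in rad, forces in N, time in s.
With the tool pointing down it reaches from about 0.4 to 0.85 m from the base axis. Payload 4.5 kg.
Tool frame: the origin (TCP) lies between the finger pads; the fingertips stand 19 mm ahead of it and the grasp point (between the pads) is the TCP; z points along the fingers, y is the direction in which the jaws open and shut (so a half turn about z gives the same grasp; the last joint's range is limited). The gripper opens to 88 mm and grips with 3 to 60 N. Pads are 18 mm wide; open, the fingers measure 123 mm over their backs; the gripper's body (75 mm by 187 mm) begins 45 mm behind the grasp point.
Start: joints at [1.376, 0.689, -0.195, 1.565, 0.157, 0.902, -0.215], TCP at [0.142, -0.609, 0.258] pointing down, gripper open.
Joint ranges: [-3.01, 3.01], [-0.46, 2.08], [-1.47, 1.51], [0.13, 2.56], [-1, 4.14], [0.04, 2.09], [-2.66, 2.66]. Speed limits (rad/s): [2.57, 2.57, 3.14, 3.14, 3.14, 3.14, 3.14].

### API

Orientations are given as a unit quaternion [x, y, z, w].
In Python, from plant import status, snapshot, finish_job, cut_out, tip_of gives the robot as it stands. The module is installed in compiled form; this text tells all that it offers.
- The arm moves only by the tool carry_out, never from a script. Its arguments are lists of equal length, an entry for each row: "linear": the shift along the world's x, y, z in m, a list of three; "roll": the turn about the world's z in rad. A call has 1 to 8 rows; each row is the pose to reach, as a shift and turn from the pose measured when the call began; what a row does not reach only later rows make up. A row lasts 1/12 s, in which the tool goes at most 41.7 mm and 7.16 degrees, less where a joint would pass 70% of its speed; a pose out of reach is approached as far as the arm can. A call with a gripper value outside its range is refused whole. "gripper" is the opening, from 0 (shut) to 1 (fully open), set as the call begins (left out, the last holds). The fingers move at their own pace and stop on an object; "grip_force" is the grip in N (left out, the last holds). Time passes only in rows, so rows that repeat a pose let the fingers close. It gives the time, the measured TCP pose, the force and the opening at its end, in the units of the state.
- status.get_state(): the state, without advancing time (a new reading comes with each control period).
- snapshot(name): name is "side" or "top"; returns a dict with "img" (420x560x3 uint8, red, green, blue), "range_z" (420x560 float32, m along the optical axis (not along the pixel's ray), 0 where there is no reading), "fx", "fy", "cx", "cy" (pixels), "k1" (the pictures are not rectified: a ray, as slopes to the right and down, at radius r is drawn at 1 + k1 r^2 times it, then the intrinsics apply), "world_from_camera" (4x4, takes a point from camera to world coordinates). Camera axes: x right, y down, z forward; pixel columns grow to the right and rows downward; lengths in m; the calibration is good to about 2 mm. A picture is of the moment at which its call begins.
- finish_job(): hands the job in, once; it reports no verdict.
Trained networks look in a picture, given as the dict that the camera call returned (one of the last four; its "shot" number tells which), for a name from the list of things; names that differ only in an ending like _2 or _b are one class to them, and where a whole thing is asked for, a point or a joint stands for the part that bears it (a point fixed in the world has none). Each returns a list of dicts, best first, with "confidence" (0 to 1); they miss things now and then, are a little off and sometimes report something else, mostly with a low value. They report only what shows in the picture. A call takes as long as a camera call. They do not tell look-alikes from the thing itself.
- cut_out(picture, query): "region" (420x560 bool, what is visible of it) and "pixel" ([column, row] in pixels, amid what is visible of it).
- tip_of(picture, query): "pixel" ([column, row] in pixels: a listed point, or the origin of a listed thing).
The state is a dict: "clock": time; "q": joint angles; "qd": joint speeds; "joint_torque": joint torques, N m; "tool_pos": TCP position; "eef_rot": TCP orientation; "contact_force": force on the tool from outside, world axes, zero at the start; "moment": the same for the moment, N m; "opening": opening from 0.0 (shut) to 1.0 (fully open).
Only numpy, scipy, OpenCV 4.12 (cv2) and the standard library are available. Lean on these libraries where they do the work, as an engineer would, in place of code of your own. Each camera call takes 0.05 s, during which the arm holds its last target.

## Working session

There is one attempt and no reset: what is moved stays moved. The work goes in short steps, Python scripts to look and compute and a tool call to move; the robot and the scene stay as the last step left them, time stands still between calls to the robot, and variables do not carry over. Pictures are saved under pics/ and viewed, and the job is handed in when it is done.

Besides the shell and the picture viewer there is one more tool, called after ">>>" as name(argument=value, ...) on one line, values as JSON. carry_out: Moves the arm, as the interface text tells. Its arguments: {"type":"object","properties":{"linear":{"type":"array"},"roll":{"type":"array"},"gripper":{"type":"number"},"grip_force":{"type":"number"}},"required":["linear","roll"]}

```bash
ls; mkdir -p pics; cat > h.py <<'E'
import numpy as np, cv2
from plant import status, snapshot, finish_job, cut_out, tip_of
def pt(p,u,v,z=None,plane=None):
    K=np.array([[p['fx'],0,p['cx']],[0,p['fy'],p['cy']],[0,0,1.]])
    s=cv2.undistortPoints(np.array([[[u,v]]],float),K,np.array([p['k1'],0,0,0.]))[0,0]
    d=np.array([s[0],s[1],1.]);T=np.array(p['world_from_camera'])
    if plane is not None:
        w=T[:3,:3]@d; z=(plane-T[2,3])/w[2]
    elif z is None: z=p['range_z'][int(round(v)),int(round(u))]
    return T[:3,:3]@(d*z)+T[:3,3]
def proj(p,X):
    T=np.array(p['world_from_camera']);c=T[:3,:3].T@(np.array(X)-T[:3,3])
    s=c[:2]/c[2];s=s*(1+p['k1']*(s@s));return np.array([p['fx']*s[0]+p['cx'],p['fy']*s[1]+p['cy']])
def cloud(p):
    K=np.array([[p['fx'],0,p['cx']],[0,p['fy'],p['cy']],[0,0,1.]])
    v,u=np.mgrid[0:420,0:560]
    s=cv2.undistortPoints(np.stack([u.ravel(),v.ravel()],1)[:,None].astype(float),K,np.array([p['k1'],0,0,0.]))[:,0]
    d=np.c_[s,np.ones(len(s))]*p['range_z'].ravel()[:,None];T=np.array(p['world_from_camera'])
    return (d@T[:3,:3].T+T[:3,3]).reshape(420,560,3)
def save(p,n): cv2.imwrite('pics/'+n+'.png',p['img'][:,:,::-1])
E
python3 - <<'E'
from h import *
print(status.get_state())
for n in('side','top'):
    p=snapshot(n);save(p,n+'0');print(n,p['shot'],p['fx'],p['k1'],np.round(p['world_from_camera'],3).tolist())
    C=cloud(p);np.savez('pics/'+n+'0.npz',C=C,img=p['img'])
    for q in ['spring_mid','spring_rod_tip','clip_seat','clip','rack','tube0_mouth','tube1_mouth','tube2_mouth','other1_mid','brace','spanner']:
        for r in tip_of(p,q)[:4]: 
            u,v=r['pixel'];print(q,round(r['confidence'],2),np.round(r['pixel']),np.round(pt(p,u,v),3))
E
```

```text
pics
{'clock': 0.0, 'q': array([ 1.37581192,  0.68999441, -0.19447434,  1.56633258,  0.15728647,
        0.90249847, -0.21512001]), 'qd': array([-0.00017054,  0.00152519,  0.00053068,  0.00104186,  0.0012045 ,
       -0.00212264, -0.000123  ]), 'joint_torque': array([ 4.64973364e-04, -5.27564907e+01, -1.26698021e+00, -1.53432852e+01,
       -5.27326623e-02,  6.37476085e-03,  1.97427312e-04]), 'tool_pos': array([ 0.14154761, -0.6081497 ,  0.25690554]), 'eef_rot': array([ 9.93462551e-01,  1.14154757e-01, -1.78029697e-04, -9.05320846e-04]), 'contact_force': array([-0.62581507,  0.27773871, -0.11341683]), 'moment': array([-0.00474034,  0.02891362, -0.03022677]), 'opening': 1.001729986683192}
side 1 427.3868422547673 0.02341774332681662 [[0.764, -0.483, 0.428, 0.101], [-0.645, -0.564, 0.515, -0.416], [-0.007, -0.67, -0.743, 0.83], [0.0, 0.0, 0.0, 1.0]]
spring_mid 0.47 [405. 262.] [ 0.618 -0.194  0.111]
spring_rod_tip 0.54 [333. 264.] [ 0.564 -0.057  0.002]
clip_seat 0.76 [240. 188.] [0.498 0.206 0.1  ]
clip_seat 0.58 [143. 231.] [0.254 0.236 0.099]
clip 0.83 [242. 216.] [0.486 0.193 0.015
[... 1136 characters left out ...]
76. 299.] [0.231 0.377 0.029]
rack 0.72 [318. 138.] [ 0.735 -0.038  0.006]
rack 0.61 [381. 202.] [ 0.53  -0.219  0.065]
rack 0.56 [374. 170.] [ 0.615 -0.189  0.118]
rack 0.2 [376. 215.] [ 0.487 -0.199  0.1  ]
tube0_mouth 0.67 [368. 219.] [ 0.475 -0.175  0.095]
tube1_mouth 0.64 [372. 196.] [ 0.54  -0.182  0.114]
tube1_mouth 0.29 [312. 137.] [ 0.737 -0.019  0.013]
tube1_mouth 0.21 [397. 220.] [ 0.477 -0.265  0.074]
other1_mid 0.44 [374. 167.] [ 0.622 -0.189  0.115]
brace 0.72 [315. 136.] [ 0.739 -0.026  0.013]
brace 0.36 [378. 169.] [ 0.617 -0.198  0.12 ]
spanner 0.95 [160. 238.] [0.41  0.439 0.005]
spanner 0.56 [400. 175.] [ 0.611 -0.276  0.07 ]
spanner 0.33 [377. 194.] [ 0.545 -0.197  0.118]
```

View pics/side0.png

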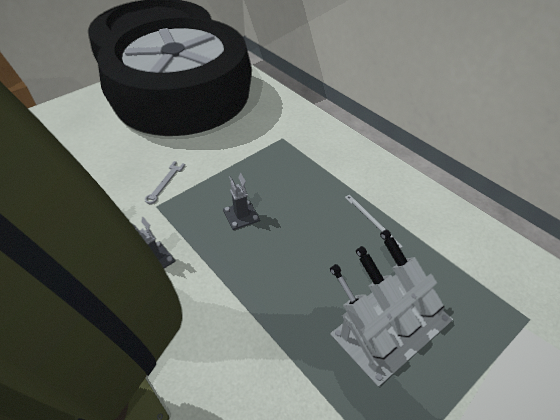

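View pics/top0.png

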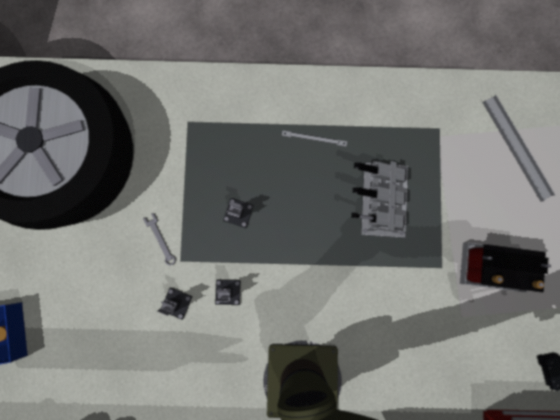

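```bash
python3 - <<'E'
import cv2,numpy as np
a=cv2.imread('pics/side0.png');b=cv2.imread('pics/top0.png')
cv2.imwrite('pics/c1.png',cv2.resize(a[200:380,280:480],(660,594),interpolation=cv2.INTER_CUBIC))
cv2.imwrite('pics/c2.png',cv2.resize(b[120:250,280:450],(785,600),interpolation=cv2.INTER_CUBIC))
cv2.imwrite('pics/c3.png',cv2.resize(b[190:330,140:270],(557,600),interpolation=cv2.INTER_CUBIC))
E
```

```text
(no output)
```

View pics/c1.png

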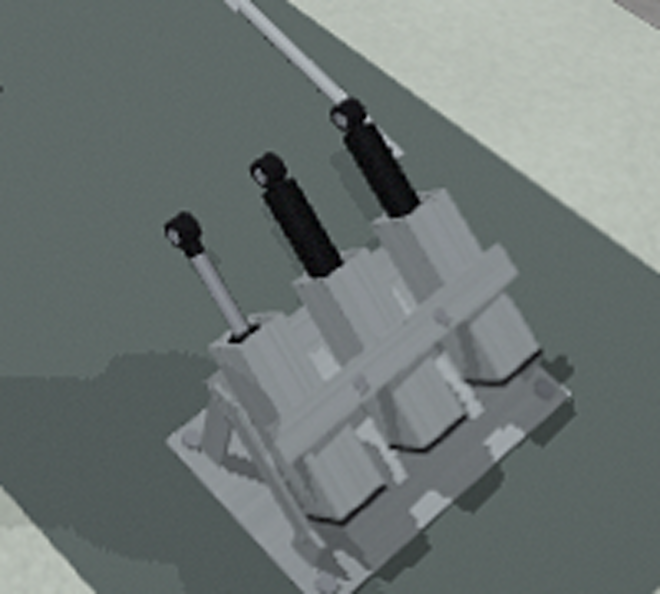

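View pics/c2.png

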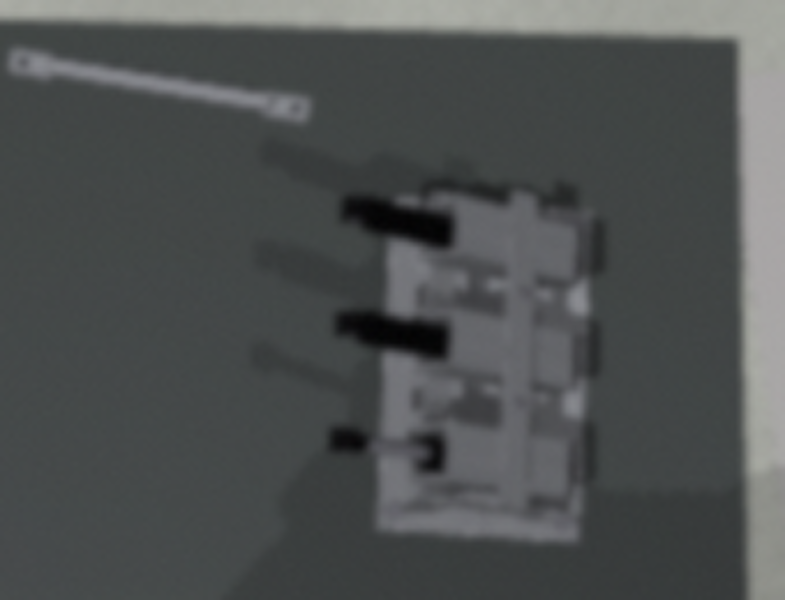

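View pics/c3.png

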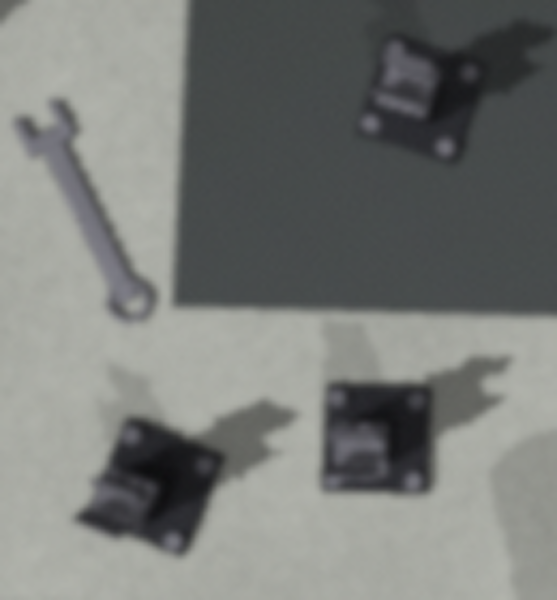

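The springs stick out of the rack towards +y. The one with its bright rod up is at world x≈0.475 (side px 335,270; top px 355,216).

There are three clip look-alikes in the top picture:

| Top px | Position (m) | Distance from base (m) |
|---|---|---|
| (235,210) | 0.49, 0.20 | about 0.53 |
| (176,300) | 0.22, 0.38 | about 0.44 |
| (229,292) | 0.26, 0.21 | about 0.33 |

The one on the dark mat at (235,210) is farthest, so it is the one meant, and the enlarged crop confirms it. Next I measure the geometry.

```bash
python3 - <<'E'
import numpy as np,cv2
for n in('side','top'):
    C=np.load(f'pics/{n}0.npz')['C']
    def sel(lo,hi): return C[np.all((C>lo)&(C<hi),axis=2)]
    print(n)
    P=sel([.42,.13,.02],[.57,.28,.15]); print('clip pts',len(P)); 
    for a,b in((.02,.06),(.06,.095),(.095,.11),(.11,.125),(.125,.14)):
        Q=P[(P[:,2]>a)&(P[:,2]<b)]
        if len(Q): print(a,len(Q),Q.mean(0).round(3),Q.min(0).round(3),Q.max(0).round(3), cv2.minAreaRect(Q[:,:2].astype(np.float32)*1000))
    Q=P[P[:,2]>.09]; print(np.round(Q[np.argsort(Q[:,2])][::max(1,len(Q)//25)],3).tolist())
    Q=sel([.42,.13,.004],[.57,.28,.012]);print('base',len(Q),cv2.minAreaRect(Q[:,:2].astype(np.float32)*1000))
    Q=sel([.42,-.14,.1],[.52,-.03,.2]);print('rod',len(Q));print(np.round(Q[np.argsort(Q[:,1])][::max(1,len(Q)//20)],3).tolist())
    for x0 in(.51,.58):
        Q=sel([x0,-.12,.1],[x0+.07,-.03,.2]);m=Q.mean(0);U=np.linalg.svd(Q-m)[2][0];print('oth',len(Q),m.round(3),U.round(3),Q.min(0).round(3),Q.max(0).round(3))
    Q=sel([.42,-.32,.004],[.68,-.05,.012]);print('rackbase',len(Q),cv2.minAreaRect(Q[:,:2].astype(np.float32)*1000))
E
```

```text
side
clip pts 515
0.02 156 [0.486 0.196 0.04 ] [0.475 0.186 0.02 ] [0.504 0.222 0.06 ] ((484.8387756347656, 199.22366333007812), (20.785429000854492, 40.4600830078125), 35.09365463256836)
0.06 173 [0.487 0.198 0.08 ] [0.472 0.186 0.06 ] [0.508 0.229 0.095] ((492.6334228515625, 206.95584106445312), (38.569358825683594, 33.350486755371094), 73.73507690429688)
0.095 87 [0.491 0.203 0.1  ] [0.475 0.186 0.095] [0.507 0.224 0.11 ] ((492.1118469238281, 205.36180114746094), (33.07402038574219, 26.51970672607422), 74.001708984375)
0.11 51 [0.49  0.203 0.119] [0.476 0.187 0.111] [0.506 0.222 0.125] ((491.0480041503906, 204.86207580566406), (33.35801696777344, 26.175437927246094), 79.80181121826172)
0.125 48 [0.495 0.204 0.13 ] [0.475 0.187 0.126] [0.509 0.224 0.135] ((492.451904296875, 204.86611938476562), (31.850595474243164, 29.95862579345703), 73.38365173339844)
[[0.492, 0.19, 0.09], [0.495, 0.191, 0.091], [0.489, 0.19, 0.092], [0.477, 0.198, 0.094], [0.494, 0.189, 0.096], [0.49, 0.196, 0.097], [0.488, 0.205, 0.098], [0.494, 0.204, 0.098], [0.484, 0.194, 0.099], [0.491, 0.2, 0.1], [0.491, 0
[... 578 characters left out ...]
36, 0.139], [0.476, -0.136, 0.133], [0.483, -0.135, 0.146], [0.473, -0.135, 0.146], [0.476, -0.134, 0.145], [0.474, -0.134, 0.147], [0.477, -0.133, 0.149], [0.474, -0.132, 0.141], [0.487, -0.132, 0.149], [0.472, -0.131, 0.141], [0.482, -0.13, 0.151], [0.478, -0.129, 0.151], [0.475, -0.129, 0.133], [0.474, -0.128, 0.146], [0.473, -0.127, 0.143], [0.476, -0.126, 0.15], [0.484, -0.126, 0.151], [0.474, -0.124, 0.135], [0.473, -0.124, 0.146], [0.48, -0.122, 0.148], [0.486, -0.121, 0.148], [0.474, -0.121, 0.142]]<stdin>:14: RuntimeWarning: Mean of empty slice.
  ret = um.true_divide(
Traceback (most recent call last):
ValueError: zero-size array to reduction operation minimum which has no identity
```

```bash
python3 - <<'E'
import cv2
a=cv2.imread('pics/side0.png');b=cv2.imread('pics/top0.png')
cv2.imwrite('pics/c4.png',cv2.resize(a[165:240,210:270],(480,600),interpolation=cv2.INTER_CUBIC))
cv2.imwrite('pics/c5.png',cv2.resize(b[190:235,215:260],(600,600),interpolation=cv2.INTER_CUBIC))
E
```

```text
(no output)
```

View pics/c4.png

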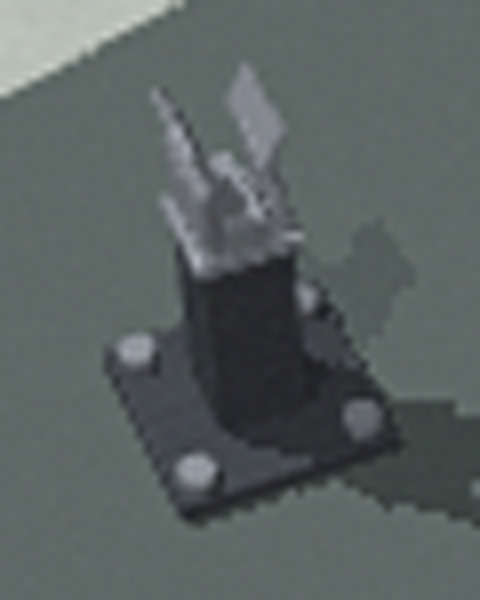

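View pics/c5.png

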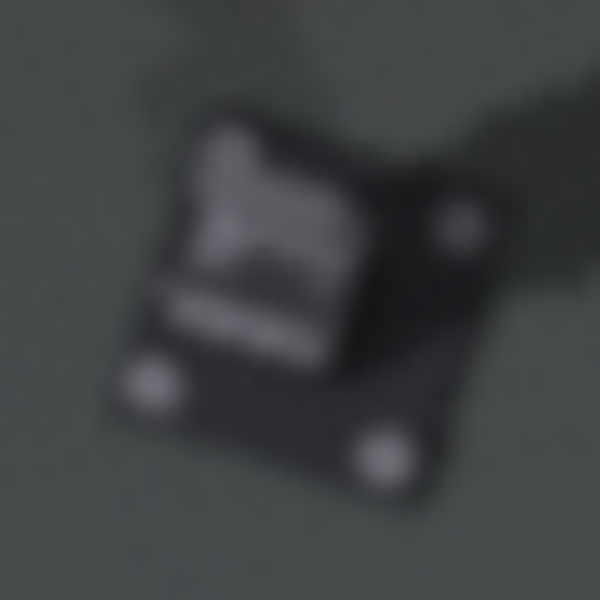

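```bash
python3 - <<'E'
import numpy as np,cv2
for n in('side','top'):
    C=np.load(f'pics/{n}0.npz')['C']
    def sel(lo,hi): return C[np.all((C>lo)&(C<hi),axis=2)]
    print(n)
    P=sel([.42,.13,.11],[.57,.28,.15]);
    g=np.deg2rad(73);t=(P[:,:2]-[.492,.205])@[-np.sin(g),np.cos(g)]
    for s in(1,-1):
        Q=P[(t*s>4e-3)]
        m=Q.mean(0);U=np.linalg.svd(Q[:,:2]-m[:2])[2][0];print('leaf',s,len(Q),m.round(4),np.rad2deg(np.arctan2(U[1],U[0])))
    Q=sel([.42,.13,.11],[.57,.28,.15]);print(cv2.minAreaRect(Q[:,:2].astype(np.float32)*1000))
    Q=sel([.45,.15,.0065],[.54,.25,.016]);print('base',len(Q),cv2.minAreaRect(Q[:,:2].astype(np.float32)*1000))
    for x0 in(.45,.51,.58):
        Q=sel([x0,-.2,.12],[x0+.07,-.03,.2])
        if n=='side':Q=sel([x0,-.15,.125],[x0+.07,-.03,.2])
        if len(Q)<5: print(len(Q));continue
        m=Q.mean(0);U=np.linalg.svd(Q-m)[2][0];print('spr',len(Q),m.round(3),U.round(3),Q.min(0).round(3),Q.max(0).round(3))
    Q=sel([.42,-.32,.004],[.68,-.1,.014]);print('rackbase',len(Q),cv2.minAreaRect(Q[:,:2].astype(np.float32)*1000))
    Q=sel([.42,-.32,.014],[.68,-.05,.14]);print('rack',len(Q),cv2.minAreaRect(Q[:,:2].astype(np.float32)*1000))
E
```

```text
side
leaf 1 44 [0.4805 0.2063 0.1227] -105.91815044689416
leaf -1 55 [0.5026 0.2013 0.1261] -105.23751975861319
((492.6566162109375, 205.54421997070312), (33.25883102416992, 29.95829963684082), 73.36078643798828)
base 416 ((492.1806335449219, 204.83071899414062), (75.70585632324219, 74.4829330444336), 73.84002685546875)
spr 133 [ 0.478 -0.134  0.142] [-0.032 -0.785 -0.618] [ 0.472 -0.15   0.126] [ 0.487 -0.12   0.152]
spr 145 [ 0.547 -0.137  0.143] [-0.261 -0.784 -0.564] [ 0.538 -0.15   0.129] [ 0.559 -0.123  0.153]
spr 123 [ 0.617 -0.138  0.143] [-0.301 -0.712 -0.635] [ 0.608 -0.15   0.126] [ 0.63  -0.125  0.153]
rackbase 2248 ((549.9075927734375, -209.91360473632812), (217.33877563476562, 259.4530944824219), 89.72623443603516)
rack 6308 ((547.1754150390625, -208.33181762695312), (171.0964813232422, 201.82296752929688), 87.92625427246094)
top
leaf 1 34 [0.4826 0.2084 0.1279] -104.65564729580801
leaf -1 39 [0.504  0.2025 0.1281] 75.42455292500973
((493.8157958984375, 206.36244201660156), (32.26313018798828, 30.142982482910156), 73.3349838256836)
base 326 ((494.7431335449219, 199.2268524169922), (98.41182708740234, 85.38471221923828), 87.94249725341797)
spr 87 [ 0.481 -0.149  0.137] [-0.019 -0.92  -0.39 ] [ 0.465 -0.199  0.12 ] [ 0.496 -0.119  0.155]
spr 145 [ 0.549 -0.154  0.136] [-0.061 -0.912 -0.407] [ 0.53  -0.199  0.12 ] [ 0.565 -0.121  0.154]
spr 131 [ 0.619 -0.153  0.137] [-0.095 -0.886 -0.454] [ 0.601 -0.199  0.12 ] [ 0.632 -0.126  0.154]
rackbase 1390 ((549.8919677734375, -210.27774047851562), (219.7549285888672, 259.27813720703125), 89.85678100585938)
rack 2072 ((546.408935546875, -217.2064208984375), (169.5847625732422, 202.86293029785156), 88.78372955322266)
```

```bash
cat >> h.py <<'E'
def ray(p,u,v):
    a=pt(p,u,v,z=0.);b=pt(p,u,v,z=1.);return a,(b-a)/np.linalg.norm(b-a)
E
python3 - <<'E'
from h import *
from scipy.optimize import least_squares
# tips & edges: refine spring axis / rack yaw via depth points on the three protruding springs
S=np.load('pics/side0.npz')['C'];T=np.load('pics/top0.npz')['C']
def res(p,out=0):
    x0,y0,z0,yaw=p; r=[]
    a=np.deg2rad(yaw);d=np.array([np.cos(a)*.8192,np.sin(a)*.8192,.5736]);l=np.array([np.sin(a),-np.cos(a),0])
    for C in(S,T):
        for i in range(3):
            m=np.array([x0,y0,z0])+l*.07*i
            P=C.reshape(-1,3);P=P[np.all((P>[.42,-.25,.08])&(P<[.68,-.05,.2]),axis=1)]
            w=P-m;s=w@d;rad=np.linalg.norm(w-np.outer(s,d),axis=1)
            if i==0: k=(s>.008)&(s<.055)&(rad<.011);R=.005
            else: k=(s>.008)&(s<.052)&(rad<.02);R=.011
            r.append((rad[k]-R)/np.sqrt(k.sum()))
            if out: print(i,k.sum(),np.mean(rad[k]-R))
    return r
# m: spring axis at mouth plane
f=lambda p:[np.sum(np.clip(np.abs(x),0,.005)) if 0 else np.sqrt(np.sum(np.minimum(x**2,1))) for x in res(p)]
from scipy.optimize import minimize
o=minimize(lambda p:1e3*sum(np.sum(x**2) for x in res(p))*1e3,[.476,-.182,.1027,88],method='Nelder-Mead',options=dict(initial_simplex=[[.476,-.182,.1027,88],[.48,-.182,.1027,88],[.476,-.18,.105,88],[.476,-.182,.106,88],[.476,-.182,.1027,86]]))
print(o.x,o.fun);res(o.x,1)
for n in('side','top'):
    p=snapshot(n)
    x0,y0,z0,yaw=o.x;a=np.deg2rad(yaw);d=np.array([np.cos(a)*.8192,np.sin(a)*.8192,.5736]);l=np.array([np.sin(a),-np.cos(a),0])
    im=cv2.resize(p['img'][:,:,::-1],None,fx=4,fy=4,interpolation=cv2.INTER_CUBIC)
    for i in range(3):
        for s in(0,.034,.076):
            u=proj(p,o.x[:3]+l*.07*i+d*s);cv2.circle(im,tuple(int(round(4*k+2)) for k in u),3,(0,0,255),-1)
    for s in(-.016,.016):
        g=np.deg2rad(73.7);u=proj(p,[.4925+s*np.cos(g),.2055+s*np.sin(g),.11]);cv2.circle(im,tuple(int(round(4*k+2)) for k in u),3,(0,255,0),-1)
    cs=im[4*220:4*350,4*310:4*480] if n=='side' else im[4*145:4*250,4*340:4*430]
    ct=im[4*170:4*235,4*210:4*270] if n=='side' else im[4*190:4*230,4*215:4*255]
    cv2.imwrite(f'pics/o_{n}.png',cs);cv2.imwrite(f'pics/oc_{n}.png',ct)
E
python3 -c "
import cv2,numpy as np
L=[cv2.imread('pics/'+n+'.png') for n in('o_side','oc_side','o_top','oc_top')]
a=np.zeros((600,800,3),np.uint8)
h=[cv2.resize(x,(400,300)) for x in L]
cv2.imwrite('pics/ov.png',np.vstack([np.hstack(h[:2]),np.hstack(h[2:])]))"
```

```text
[ 0.47910089 -0.18208772  0.10404412 87.91347082] 9.449622729147801
0 128 -5.49786478070937e-05
1 248 -0.00022908939018591258
2 233 -0.00021287875918971403
0 44 0.00019628629280280278
1 85 1.4445760888420777e-05
2 88 2.014831126774603e-05
```

View pics/ov.png

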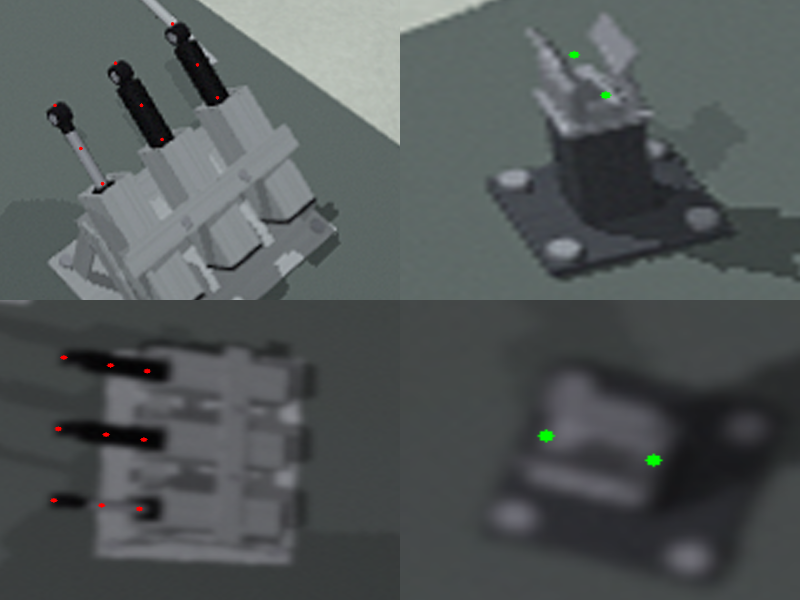

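```bash
python3 - <<'E'
import numpy as np
C=np.load('pics/top0.npz')['C'].reshape(-1,3)
P=C[(C[:,0]>.12)&(C[:,0]<.6)&(C[:,1]<-.1)&(C[:,1]>-.8)];print(P[:,2].max());Q=P[P[:,2]>.1]
for y in np.arange(-.8,-.1,.1):
  R=Q[(Q[:,1]>y)&(Q[:,1]<y+.1)]
  if len(R):print(y,R.min(0),R.max(0))
E
```

```text
0.3523314936395814
-0.7000000000000001 [ 0.28625568 -0.66213164  0.1257846 ] [ 0.39993933 -0.60001134  0.17203396]
-0.6000000000000001 [ 0.12002591 -0.59994621  0.12661633] [ 0.41120562 -0.50001208  0.35233149]
-0.5000000000000001 [ 0.2993954  -0.49999995  0.10007644] [ 0.41105943 -0.47804333  0.16387614]
-0.30000000000000016 [ 0.45072587 -0.23835391  0.100038  ] [ 0.59988589 -0.20002588  0.12391582]
-0.20000000000000018 [ 0.46039498 -0.19999021  0.10022251] [ 0.59990832 -0.11861661  0.15549475]
```

>>> carry_out(linear=[[0.02, 0.03, 0.02], [0.05, 0.06, 0.03], [0.075, 0.09, 0.03], [0.1, 0.12, 0.03], [0.125, 0.15, 0.03], [0.15, 0.18, 0.03], [0.175, 0.21, 0.03], [0.2, 0.24, 0.03]], roll=[0.1, 0.2, 0.32, 0.44, 0.55, 0.66, 0.78, 0.9], gripper=0.5)

```text
clock: 1.97
tool_pos: [0.3427, -0.3673, 0.2881]
eef_rot: [0.843, 0.537, -0.0, 0.0]
contact_force: [1.0, -0.6, 0.4]
opening: 0.497
```

>>> carry_out(linear=[[0.02, 0.03, 0.0], [0.04, 0.06, 0.0], [0.06, 0.09, 0.0], [0.08, 0.125, 0.0], [0.1, 0.155, 0.0], [0.12, 0.185, 0.0], [0.137, 0.213, 0.0], [0.1373, 0.2133, -0.028]], roll=[0.05, 0.1, 0.15, 0.2, 0.25, 0.3, 0.35, 0.4])

```text
clock: 2.63
tool_pos: [0.4876, -0.1466, 0.2645]
eef_rot: [0.716, 0.698, 0.007, 0.005]
contact_force: [2.0, -0.4, 0.3]
opening: 0.502
```

```bash
python3 - <<'E'
from h import *
s=status.get_state();print(s['tool_pos'],s['eef_rot'],s['q'])
E
```

```text
[ 0.48759947 -0.14663197  0.2644573 ] [0.7156729  0.69838911 0.00653862 0.00471141] [ 0.55442391  0.56505354 -0.55160157  1.90338327  0.40955881  0.76976513
 -0.2468909 ]
```

>>> carry_out(linear=[[-0.0075, -0.0077, 0.0], [-0.0075, -0.0077, -0.03], [-0.0075, -0.0077, -0.05], [-0.0075, -0.0077, -0.065], [-0.0075, -0.0077, -0.065], [-0.0075, -0.0077, -0.065]], roll=[0, 0, 0, 0, 0, 0])

```text
clock: 3.13
tool_pos: [0.4796, -0.1553, 0.1998]
eef_rot: [0.716, 0.698, 0.006, 0.005]
contact_force: [-0.1, -0.1, 0.1]
opening: 0.501
```

```bash
cat >> h.py <<'E'
def st():
    s=status.get_state();q=s['eef_rot'];from scipy.spatial.transform import Rotation as R
    M=R.from_quat(q).as_matrix();print('t',s['clock'],'p',s['tool_pos'].round(4),'yaw_y',np.rad2deg(np.arctan2(M[1,1],M[0,1])).round(2),'tilt',np.rad2deg(np.arccos(-M[2,2])).round(2),'F',s['contact_force'].round(2),'M',s['moment'].round(3),'op',round(s['opening']*88,1),'q',s['q'].round(2))
E
python3 - <<'E'
from h import *
st();p=snapshot('side');cv2.imwrite('pics/a1.png',cv2.resize(p['img'][140:340,240:480,::-1],(720,600)))
E
```

```text
t 3.1333 p [ 0.4796 -0.1553  0.1998] yaw_y -1.51 tilt 0.86 F [-0.07 -0.11  0.14] M [-0.009 -0.059 -0.041] op 44.1 q [ 0.52  0.65 -0.48  1.99  0.5   0.6  -0.32]
```

View pics/a1.png

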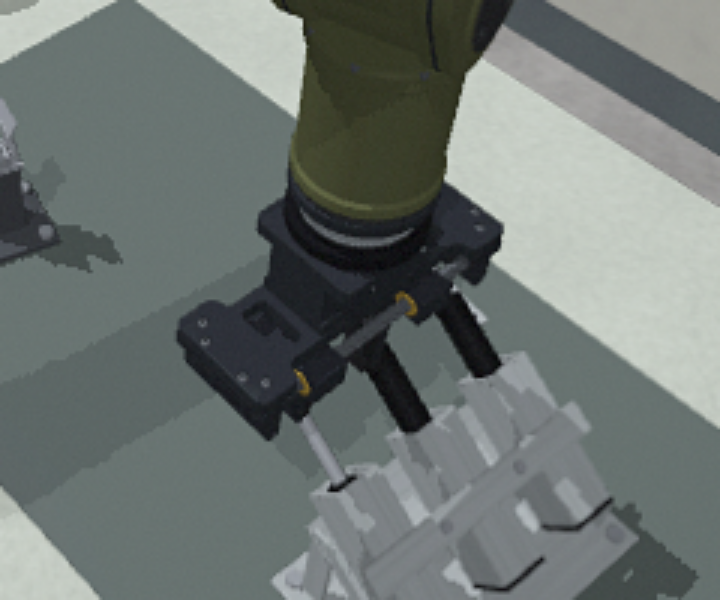

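>>> carry_out(linear=[[0.0005, 0.001, -0.02], [0.0005, 0.001, -0.04], [0.0005, 0.001, -0.06], [0.0005, 0.001, -0.07], [0.0005, 0.001, -0.076], [0.0005, 0.001, -0.076], [0.0005, 0.001, -0.076]], roll=[-0.005, -0.01, -0.01, -0.01, -0.01, -0.01, -0.01])

```text
clock: 3.77
tool_pos: [0.4815, -0.1544, 0.1254]
eef_rot: [0.72, 0.694, 0.007, 0.006]
contact_force: [0.3, 0.5, 0.3]
opening: 0.5
```

```bash
python3 - <<'E'
from h import *
st();p=snapshot('side');cv2.imwrite('pics/a2.png',cv2.resize(p['img'][200:340,290:458,::-1],(720,600)))
E
```

```text
t 3.7667 p [ 0.4815 -0.1544  0.1254] yaw_y -2.09 tilt 1.07 F [0.3  0.51 0.29] M [-0.062 -0.089 -0.052] op 44.0 q [ 0.43  0.77 -0.35  2.04  0.62  0.41 -0.43]
```

View pics/a2.png

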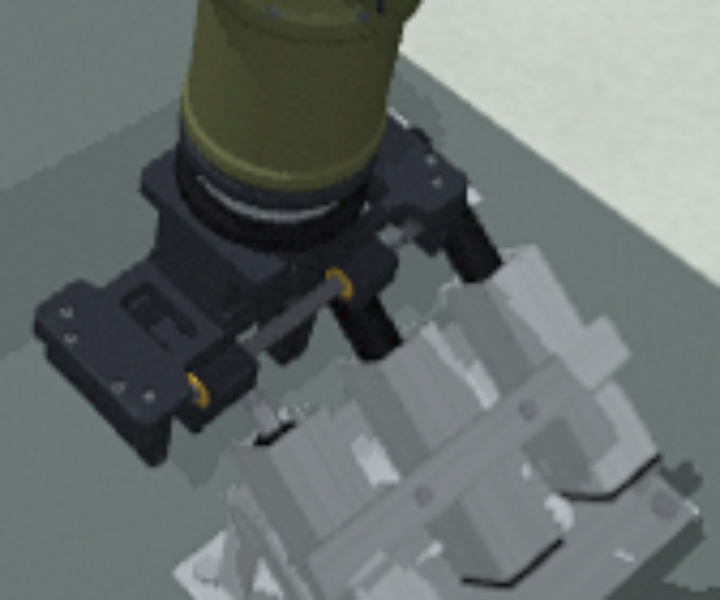

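>>> carry_out(linear=[[-0.001, 0, -0.001], [-0.001, 0, -0.001], [-0.001, 0, -0.001], [-0.001, 0, -0.001], [-0.001, 0, -0.001], [-0.001, 0, -0.001]], roll=[0, 0, 0, 0, 0, 0], gripper=0, grip_force=35)

```text
clock: 4.32
tool_pos: [0.4806, -0.1544, 0.1246]
eef_rot: [0.72, 0.694, 0.007, 0.006]
contact_force: [0.4, 0.2, 1.4]
opening: 0.097
```

>>> carry_out(linear=[[0.0002, 0.0082, 0.0065], [0.0005, 0.0164, 0.0125], [0.001, 0.0287, 0.021], [0.0013, 0.0409, 0.0297], [0.0017, 0.0532, 0.0383], [0.002, 0.0614, 0.044], [0.002, 0.0614, 0.044]], roll=[0, 0, 0, 0, 0, 0, 0])

```text
clock: 4.9
tool_pos: [0.4838, -0.0898, 0.1704]
eef_rot: [0.718, 0.696, 0.009, 0.007]
contact_force: [0.5, -0.6, -1.0]
opening: 0.1
```

```bash
python3 - <<'E'
from h import *
st();p=snapshot('side');cv2.imwrite('pics/a3.png',cv2.resize(p['img'][170:340,290:480,::-1],(670,600)))
E
```

```text
t 4.9 p [ 0.4838 -0.0898  0.1704] yaw_y -1.84 tilt 1.29 F [ 0.52 -0.59 -1.03] M [ 0.002 -0.115 -0.021] op 8.8 q [ 0.34  0.68 -0.4   2.06  0.54  0.48 -0.49]
```

View pics/a3.png

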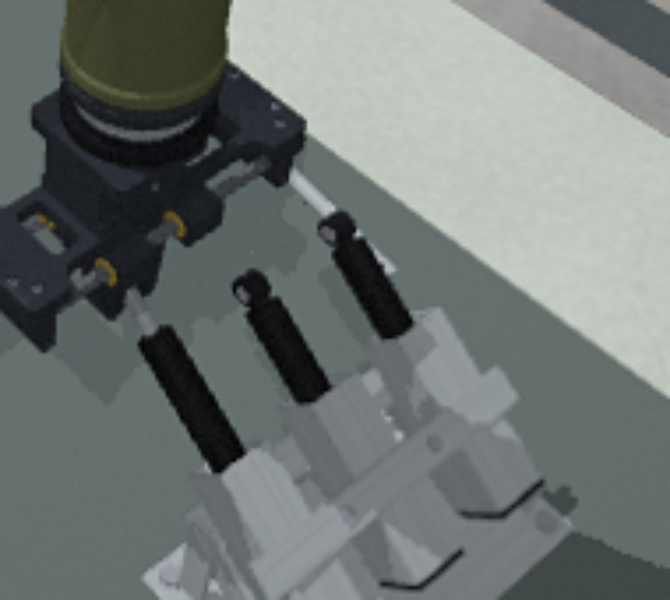

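>>> carry_out(linear=[[0.0003, 0.0123, 0.009], [0.0007, 0.0246, 0.018], [0.001, 0.0369, 0.027], [0.0015, 0.0491, 0.0355], [0.002, 0.0614, 0.044], [0.002, 0.0737, 0.0525], [0.002, 0.086, 0.061], [0.002, 0.09, 0.065]], roll=[0, 0, 0, 0, 0, 0, 0, 0])

```text
clock: 5.62
tool_pos: [0.4859, 0.0017, 0.2362]
eef_rot: [0.718, 0.696, 0.009, 0.007]
contact_force: [0.1, 0.5, -1.9]
opening: 0.099
```

```bash
python3 - <<'E'
from h import *
st();p=snapshot('side');np.savez('pics/a4.npz',C=cloud(p));cv2.imwrite('pics/a4.png',cv2.resize(p['img'][140:340,240:480,::-1],(720,600)))
E
```

```text
t 5.6167 p [0.4859 0.0017 0.2362] yaw_y -1.76 tilt 1.35 F [ 0.14  0.45 -1.89] M [ 0.044 -0.112  0.002] op 8.7 q [ 0.21  0.57 -0.47  2.01  0.43  0.64 -0.58]
```

View pics/a4.png

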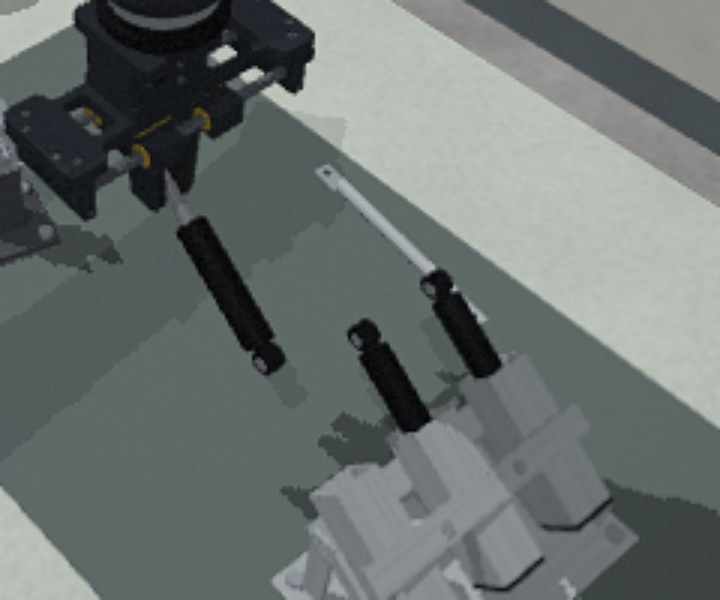

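```bash
cat >> h.py <<'E'
def axis(p,lo,hi,R=.011,n=3):
    P=cloud(p);k=np.all((P>lo)&(P<hi),axis=2)&(p['img'].max(2)<60);P=P[k]
    m=P.mean(0);d=np.linalg.svd(P-m)[2][0]
    from scipy.optimize import least_squares
    def f(x):
        D=x[3:]/np.linalg.norm(x[3:]);w=P-x[:3];return np.linalg.norm(w-np.outer(w@D,D),axis=1)-R
    c0=np.array(p['world_from_camera'])[:3,3];v=(m-c0)/np.linalg.norm(m-c0)
    r=least_squares(f,np.r_[m+v*R*.7,d],loss='soft_l1',f_scale=.001)
    D=r.x[3:]/np.linalg.norm(r.x[3:]);
    if D[2]<0:D=-D
    s=(P-r.x[:3])@D
    print('n',len(P),'res',np.abs(f(r.x)).mean().round(4),'c',r.x[:3].round(4),'D',D.round(3),'pitch',np.rad2deg(np.arcsin(D[2])).round(1),'yaw',np.rad2deg(np.arctan2(D[1],D[0])).round(1),'ends',(r.x[:3]+D*s.min()).round(4),(r.x[:3]+D*s.max()).round(4))
    return r.x[:3],D
E
python3 - <<'E'
from h import *
p=snapshot('side');s=status.get_state();t=s['tool_pos']
axis(p,t+[-.04,-.115,-.1],t+[.04,-.045,.02])
E
```

```text
n 476 res 0.0011 c [0.4873 0.2508 0.4295] D [0.006 0.79  0.613] pitch 37.8 yaw 89.6 ends [ 0.4844 -0.113   0.1475] [ 0.485  -0.0378  0.2058]
```

>>> carry_out(linear=[[0.0, 0.04, 0.0], [0.005, 0.08, 0.0], [0.01, 0.12, 0.0], [0.015, 0.16, 0.0], [0.018, 0.2, 0.0], [0.022, 0.24, 0.0], [0.023, 0.26, 0.0], [0.023, 0.26, 0.0]], roll=[-0.03, -0.08, -0.13, -0.18, -0.23, -0.25, -0.25, -0.25])

```text
clock: 6.38
tool_pos: [0.508, 0.2664, 0.2352]
eef_rot: [0.797, 0.604, 0.009, 0.006]
contact_force: [1.7, 0.6, -1.6]
opening: 0.097
```

```bash
python3 - <<'E'
from h import *
st();p=snapshot('side');s=status.get_state();t=s['tool_pos']
axis(p,t+[-.06,-.12,-.1],t+[.04,-.035,.02])
cv2.imwrite('pics/a5.png',cv2.resize(p['img'][100:260,170:380,::-1],(788,600)))
E
```

```text
t 6.3833 p [0.508  0.2664 0.2352] yaw_y -15.75 tilt 1.31 F [ 1.65  0.59 -1.65] M [ 0.09  -0.025  0.084] op 8.5 q [-0.36  0.66 -0.36  1.76  0.33  0.76 -1.16]
n 386 res 0.0014 c [0.6754 0.8847 0.7534] D [0.203 0.751 0.628] pitch 38.9 yaw 74.8 ends [0.4779 0.1558 0.1432] [0.4989 0.2334 0.2082]
```

View pics/a5.png

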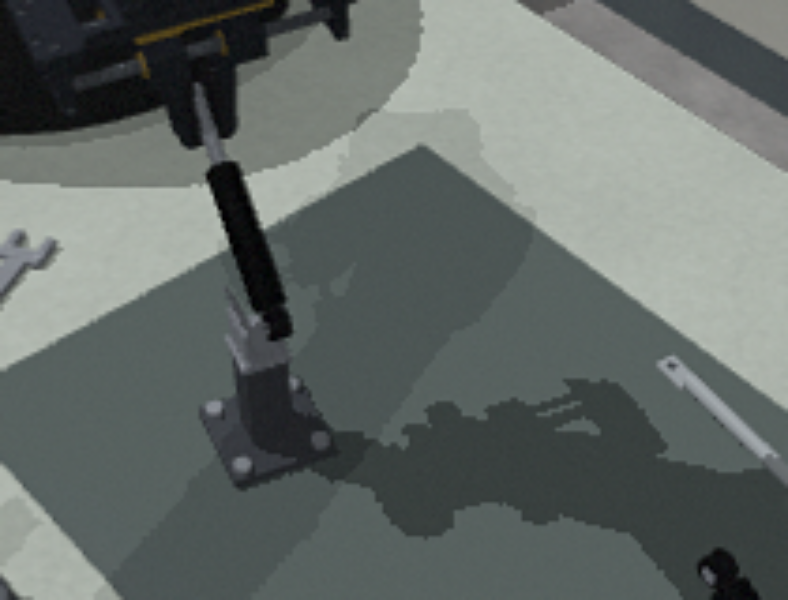

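>>> carry_out(linear=[[0.0, -0.005, -0.015], [0.0, -0.005, -0.03], [0.0, -0.005, -0.045], [0.0, -0.005, -0.055], [0.0, -0.005, -0.062], [0.0, -0.005, -0.062]], roll=[-0.01, -0.01, -0.01, -0.01, -0.01, -0.01])

```text
clock: 6.93
tool_pos: [0.5077, 0.2547, 0.1714]
eef_rot: [0.802, 0.598, 0.005, 0.009]
contact_force: [-1.1, -1.7, -0.8]
opening: 0.094
```

```bash
python3 - <<'E'
from h import *
st();p=snapshot('side');s=status.get_state();t=s['tool_pos']
axis(p,t+[-.06,-.12,-.1],t+[.04,-.035,.02])
cv2.imwrite('pics/a6.png',cv2.resize(p['img'][120:240,190:350,::-1],(800,600)))
E
```

```text
t 6.9333 p [0.5077 0.2547 0.1714] yaw_y -16.6 tilt 1.16 F [-1.08 -1.71 -0.8 ] M [-0.394  0.15  -0.02 ] op 8.3 q [-0.38  0.74 -0.3   1.83  0.38  0.62 -1.21]
n 418 res 0.0027 c [0.5461 0.3839 0.2671] D [0.231 0.78  0.581] pitch 35.6 yaw 73.5 ends [0.4741 0.1404 0.0857] [0.4991 0.225  0.1487]
```

View pics/a6.png

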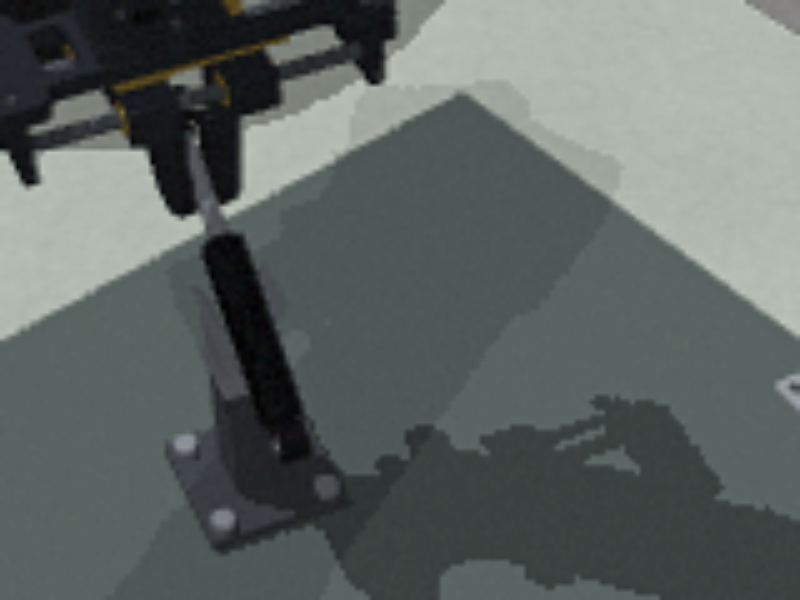

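>>> carry_out(linear=[[0.001, 0.004, -0.006], [0.002, 0.008, -0.012], [0.003, 0.011, -0.018], [0.004, 0.013, -0.024], [0.004, 0.013, -0.024]], roll=[0, 0, 0, 0, 0])

```text
clock: 7.4
tool_pos: [0.5121, 0.2699, 0.1475]
eef_rot: [0.801, 0.598, 0.007, 0.008]
contact_force: [0.9, 1.2, 1.3]
opening: 0.094
```

```bash
python3 - <<'E'
from h import *
st();p=snapshot('side');s=status.get_state();t=s['tool_pos']
axis(p,t+[-.06,-.12,-.1],t+[.04,-.035,.02])
cv2.imwrite('pics/a7.png',cv2.resize(p['img'][120:240,190:350,::-1],(800,600)))
E
```

```text
t 7.4 p [0.5121 0.2699 0.1475] yaw_y -16.5 tilt 1.19 F [0.91 1.18 1.34] M [-0.056 -0.004 -0.011] op 8.2 q [-0.41  0.78 -0.29  1.82  0.4   0.59 -1.23]
n 413 res 0.007 c [0.4506 0.0632 0.0467] D [0.262 0.868 0.421] pitch 24.9 yaw 73.2 ends [0.4775 0.1522 0.0899] [0.5034 0.2383 0.1316]
```

View pics/a7.png

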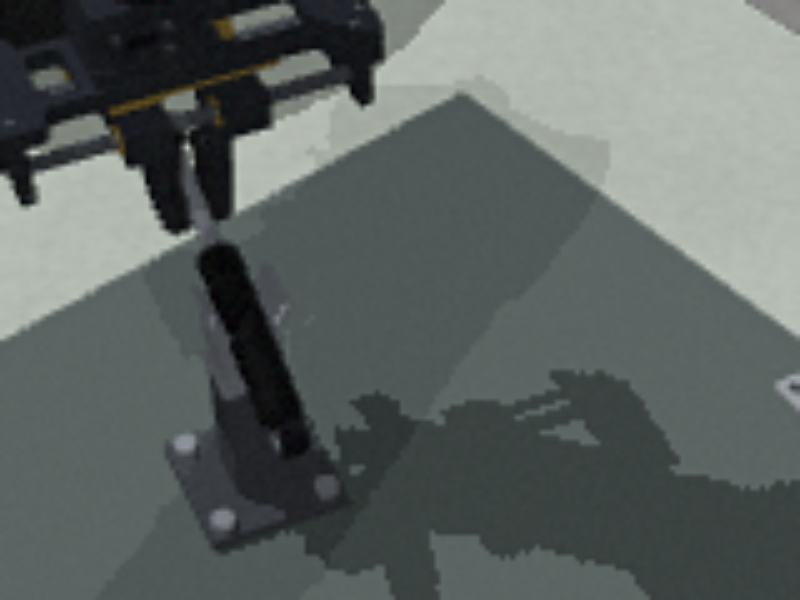

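>>> carry_out(linear=[[0.0005, 0.001, -0.006], [0.0008, 0.002, -0.012], [0.001, 0.003, -0.018], [0.001, 0.004, -0.024], [0.001, 0.004, -0.026], [0.001, 0.004, -0.026]], roll=[0, 0, 0, 0, 0, 0])

```text
clock: 7.95
tool_pos: [0.5128, 0.274, 0.1212]
eef_rot: [0.801, 0.598, 0.007, 0.008]
contact_force: [1.0, 1.8, 1.7]
opening: 0.093
```

```bash
python3 - <<'E'
from h import *
st();p=snapshot('side');s=status.get_state();t=s['tool_pos']
axis(p,t+[-.06,-.12,-.1],t+[.04,-.035,.02])
cv2.imwrite('pics/a8.png',cv2.resize(p['img'][120:240,190:350,::-1],(800,600)))
E
```

```text
t 7.95 p [0.5128 0.274  0.1212] yaw_y -16.49 tilt 1.16 F [0.99 1.76 1.69] M [ 0.149 -0.11  -0.03 ] op 8.2 q [-0.43  0.83 -0.26  1.82  0.42  0.54 -1.25]
n 419 res 0.0095 c [ 0.4835  0.2226 -0.112 ] D [ 0.023 -0.126  0.992] pitch 82.6 yaw -79.7 ends [0.4866 0.2052 0.0238] [0.489  0.1919 0.128 ]
```

View pics/a8.png

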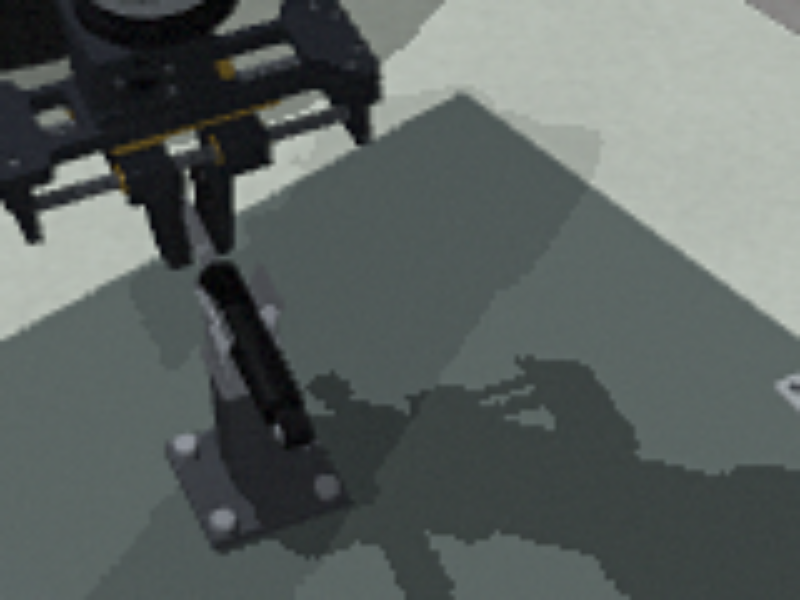

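```bash
cat >> h.py <<'E'
def prof(p,img=True):
    # height profile along groove: max z of dark points within 9mm lateral
    P=cloud(p);u=np.array([.279,.960]);n=np.array([-.960,.279]);w=P[:,:,:2]-[.4925,.2055]
    U=w@u;L=w@n
    for a in np.arange(-.1,.12,.01):
        k=(U>a)&(U<a+.01)&(abs(L)<.012)&(P[:,:,2]>.06)&(P[:,:,2]<.16)&(p['img'].max(2)<(60 if a<.03 else 200))
        if k.sum()>2: print(round(a+.005,3),k.sum(),'top z',np.percentile(P[k][:,2],95).round(4),'lat at top',np.median(L[k][P[k][:,2]>np.percentile(P[k][:,2],75)]).round(4))
E
python3 - <<'E'
from h import *
p=snapshot('side');prof(p);print('top');prof(snapshot('top'))
E
```

```text
-0.075 30 top z 0.1149 lat at top 0.0007
-0.065 20 top z 0.1141 lat at top 0.0027
-0.055 40 top z 0.1175 lat at top -0.0001
-0.045 33 top z 0.1189 lat at top -0.0003
-0.035 31 top z 0.1196 lat at top -0.0002
-0.025 28 top z 0.1217 lat at top 0.0006
-0.015 55 top z 0.1208 lat at top -0.0004
-0.005 25 top z 0.1233 lat at top 0.0
0.005 26 top z 0.1244 lat at top 0.0007
0.015 26 top z 0.1247 lat at top 0.0002
0.025 24 top z 0.127 lat at top -0.0014
0.035 13 top z 0.1269 lat at top -0.0004
0.045 12 top z 0.1217 lat at top 0.0021
0.055 24 top z 0.1332 lat at top -0.0031
0.065 92 top z 0.1485 lat at top -0.006
0.075 20 top z 0.1494 lat at top -0.0077
0.085 5 top z 0.1281 lat at top -0.003
0.095 6 top z 0.1289 lat at top -0.0056
top
-0.075 8 top z 0.1142 lat at top -0.0032
-0.065 15 top z 0.1177 lat at top -0.0026
-0.055 4 top z 0.1146 lat at top -0.0105
```

>>> carry_out(linear=[[0, 0, -0.004], [0, 0, -0.008], [0, 0, -0.011], [0, 0, -0.011]], roll=[0, 0, 0, 0])

```text
clock: 8.43
tool_pos: [0.5131, 0.2742, 0.1106]
eef_rot: [0.801, 0.598, 0.007, 0.008]
contact_force: [0.9, 2.8, 4.0]
opening: 0.098
```

```bash
python3 - <<'E'
from h import *
st();p=snapshot('side');prof(p)
E
```

```text
t 8.4333 p [0.5131 0.2742 0.1106] yaw_y -16.5 tilt 1.2 F [0.89 2.77 3.96] M [ 0.308 -0.084  0.023] op 8.7 q [-0.43  0.84 -0.25  1.83  0.42  0.51 -1.26]
-0.075 29 top z 0.1199 lat at top 0.0007
-0.065 19 top z 0.1228 lat at top 0.0041
-0.055 39 top z 0.122 lat at top 0.0018
-0.045 29 top z 0.1225 lat at top 0.0004
-0.035 26 top z 0.1229 lat at top 0.001
-0.025 28 top z 0.1235 lat at top 0.0021
-0.015 53 top z 0.1218 lat at top -0.0008
-0.005 19 top z 0.1229 lat at top 0.0003
0.005 21 top z 0.1229 lat at top 0.0009
0.015 18 top z 0.1214 lat at top -0.0001
0.025 21 top z 0.1222 lat at top -0.0011
0.035 10 top z 0.1206 lat at top -0.0035
0.045 9 top z 0.1159 lat at top 0.0
0.055 19 top z 0.1366 lat at top -0.0088
0.065 86 top z 0.1369 lat at top -0.0063
0.075 29 top z 0.152 lat at top -0.0114
0.085 3 top z 0.1156 lat at top -0.0073
0.095 6 top z 0.1156 lat at top -0.0039
```

>>> carry_out(linear=[[0, 0, 0], [0, 0, 0], [0, 0, 0], [0, 0, 0.015], [0, 0, 0.04], [0, 0, 0.07], [0, 0, 0.07]], roll=[0, 0, 0, 0, 0, 0, 0], gripper=0.45)

```text
clock: 9.07
tool_pos: [0.5152, 0.2751, 0.1851]
eef_rot: [0.801, 0.598, 0.011, 0.008]
contact_force: [0.9, 0.2, -0.2]
opening: 0.446
```

```bash
python3 - <<'E'
from h import *
st();p=snapshot('side');prof(p);cv2.imwrite('pics/a9.png',cv2.resize(p['img'][120:240,190:350,::-1],(800,600)))
E
```

```text
t 9.0667 p [0.5152 0.2751 0.1851] yaw_y -16.56 tilt 1.53 F [ 0.89  0.17 -0.2 ] M [-0.049 -0.07  -0.034] op 39.3 q [-0.39  0.73 -0.32  1.78  0.37  0.67 -1.21]
-0.075 29 top z 0.1189 lat at top -0.0014
-0.065 20 top z 0.1201 lat at top -0.001
-0.055 38 top z 0.1209 lat at top 0.0006
-0.045 29 top z 0.1215 lat at top 0.0001
-0.035 30 top z 0.1218 lat at top 0.0003
-0.025 29 top z 0.1214 lat at top -0.0004
-0.015 56 top z 0.1222 lat at top 0.0004
-0.005 21 top z 0.122 lat at top 0.0012
0.005 16 top z 0.1222 lat at top -0.0006
0.015 20 top z 0.1213 lat at top 0.0016
0.025 18 top z 0.122 lat at top -0.0017
0.035 13 top z 0.1213 lat at top 0.0022
0.045 11 top z 0.1165 lat at top 0.0017
0.055 10 top z 0.117 lat at top -0.0003
0.065 14 top z 0.1161 lat at top 0.0012
0.075 9 top z 0.1157 lat at top -0.0002
0.085 14 top z 0.1163 lat at top -0.0004
0.095 21 top z 0.1183 lat at top 0.0021
0.105 17 top z 0.1196 lat at top -0.0016
```

View pics/a9.png

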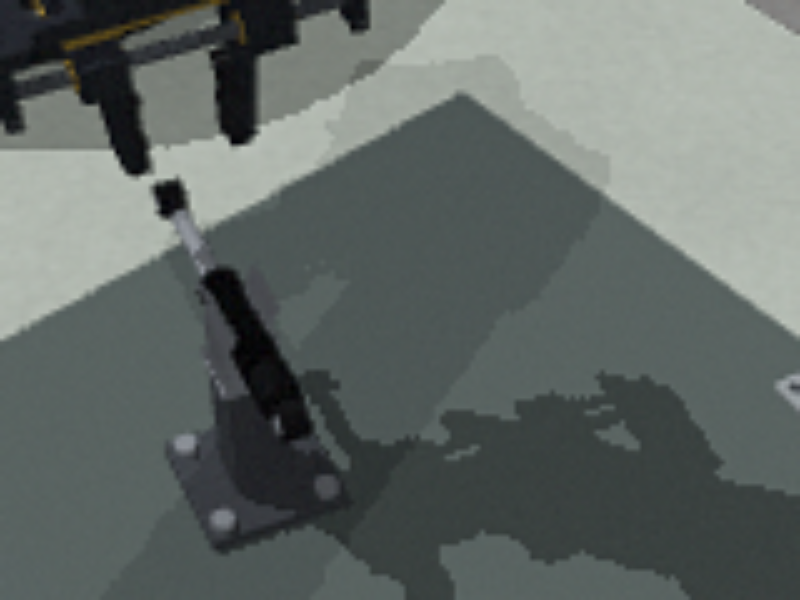

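>>> carry_out(linear=[[0, -0.01, 0.03], [0, -0.02, 0.06], [-0.005, -0.04, 0.06], [-0.01, -0.06, 0.06], [-0.02, -0.08, 0.06], [-0.03, -0.1, 0.06], [-0.034, -0.109, 0.06], [-0.034, -0.109, 0.06]], roll=[0.1, 0.22, 0.34, 0.46, 0.58, 0.7, 0.82, 0.94])

```text
clock: 9.78
tool_pos: [0.4784, 0.1612, 0.2415]
eef_rot: [0.442, 0.897, 0.009, 0.002]
contact_force: [-1.0, 0.6, -0.0]
opening: 0.449
```

>>> carry_out(linear=[[0, 0, 0], [0, 0, 0], [0, 0, 0], [0, 0, 0], [0, 0, 0], [0, 0, 0], [0, 0, 0], [0, 0, 0]], roll=[0.12, 0.24, 0.36, 0.48, 0.6, 0.72, 0.84, 0.96])

```text
clock: 10.45
tool_pos: [0.4777, 0.1602, 0.2401]
eef_rot: [-0.024, 1.0, 0.008, -0.003]
contact_force: [-0.4, -0.2, -0.2]
opening: 0.452
```

>>> carry_out(linear=[[0, 0, 0], [0, 0, 0], [0, 0, 0], [0, 0, 0], [0, 0, 0], [0, 0, 0], [0, 0, 0], [0, 0, 0]], roll=[0.12, 0.24, 0.36, 0.48, 0.6, 0.72, 0.84, 0.96])

```text
clock: 11.12
tool_pos: [0.477, 0.1591, 0.2387]
eef_rot: [-0.486, 0.874, 0.005, -0.008]
contact_force: [0.4, 0.5, -0.1]
opening: 0.455
```

```bash
python3 - <<'E'
from h import *
st()
E
```

```text
t 11.1167 p [0.477  0.1591 0.2387] yaw_y 148.13 tilt 1.13 F [ 0.44  0.46 -0.07] M [ 0.119 -0.132  0.06 ] op 40.0 q [ 0.25  0.82 -1.18  1.91  0.86  1.07  1.28]
```

>>> carry_out(linear=[[0.002, 0.003, 0], [0.004, 0.007, 0], [0.004, 0.007, -0.02], [0.004, 0.007, -0.04], [0.004, 0.007, -0.05], [0.004, 0.007, -0.05]], roll=[0.1, 0.2, 0.274, 0.274, 0.274, 0.274])

```text
clock: 11.62
tool_pos: [0.4795, 0.1646, 0.1858]
eef_rot: [-0.601, 0.799, 0.005, -0.012]
contact_force: [-0.5, -0.3, -0.3]
opening: 0.446
```

```bash
python3 - <<'E'
from h import *
st();p=snapshot('side');cv2.imwrite('pics/b1.png',cv2.resize(p['img'][120:240,190:350,::-1],(800,600)))
E
```

```text
t 11.6167 p [0.4795 0.1646 0.1858] yaw_y 163.83 tilt 1.47 F [-0.54 -0.32 -0.3 ] M [ 0.12  -0.051 -0.031] op 39.3 q [ 0.22  0.92 -1.18  1.94  0.99  1.05  1.43]
```

View pics/b1.png

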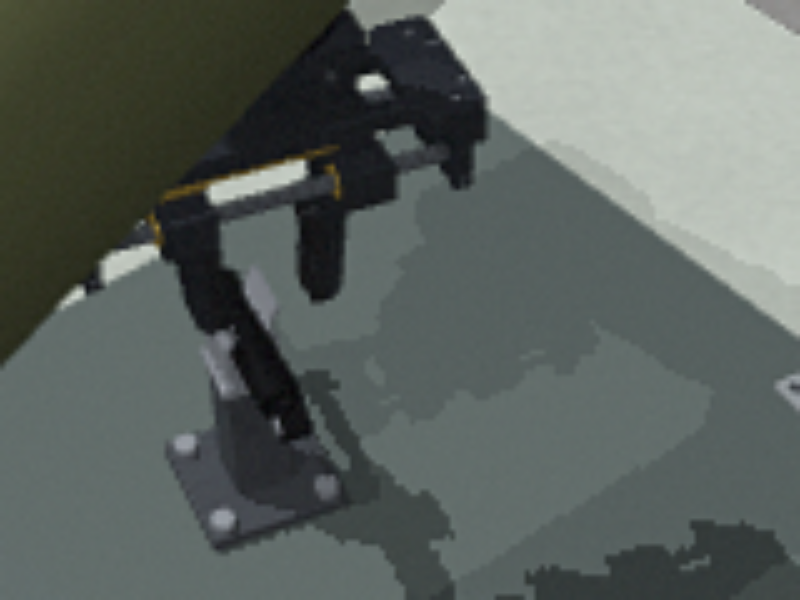

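>>> carry_out(linear=[[0.001, 0.001, -0.02], [0.001, 0.001, -0.04], [0.001, 0.001, -0.055], [0.001, 0.001, -0.066], [0.001, 0.001, -0.072], [0.001, 0.001, -0.073], [0.001, 0.001, -0.073]], roll=[0, 0, 0, 0, 0, 0, 0])

```text
clock: 12.25
tool_pos: [0.4813, 0.1667, 0.1147]
eef_rot: [-0.601, 0.799, 0.005, -0.01]
contact_force: [-0.1, -0.6, -0.2]
opening: 0.452
```

```bash
python3 - <<'E'
from h import *
st();p=snapshot('side');cv2.imwrite('pics/b2.png',cv2.resize(p['img'][120:240,190:350,::-1],(800,600)))
E
```

```text
t 12.25 p [0.4813 0.1667 0.1147] yaw_y 163.84 tilt 1.3 F [-0.11 -0.63 -0.2 ] M [ 0.131 -0.072  0.013] op 39.8 q [ 0.17  1.02 -1.09  1.98  1.15  0.97  1.33]
```

View pics/b2.png

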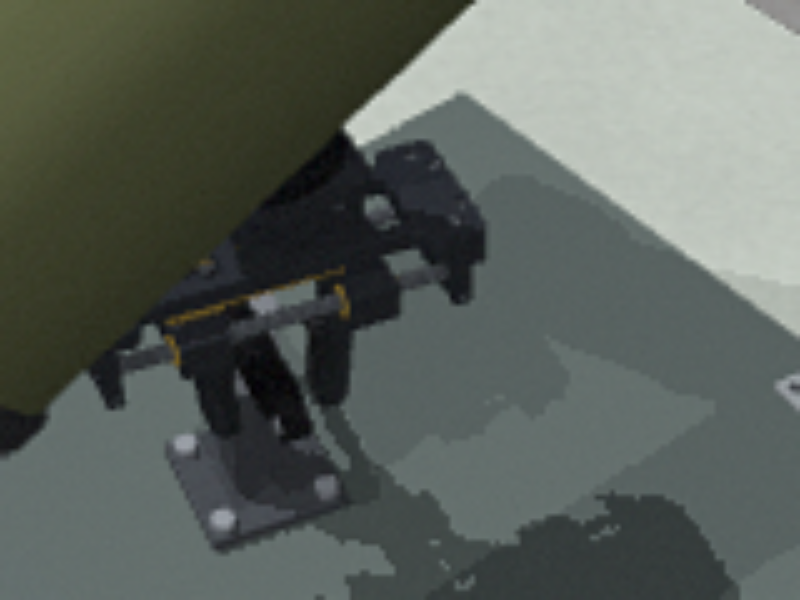

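>>> carry_out(linear=[[0, 0, -0.002], [0, 0, -0.002], [0, 0, -0.002], [0, 0, -0.002], [0, 0, -0.002]], roll=[0, 0, 0, 0, 0], gripper=0, grip_force=40)

```text
clock: 12.72
tool_pos: [0.4815, 0.1669, 0.1134]
eef_rot: [-0.601, 0.799, 0.005, -0.01]
contact_force: [0.9, -0.3, 0.8]
opening: 0.236
```

>>> carry_out(linear=[[0, 0, 0.005], [0, 0, 0.01], [0, 0, 0.015], [0, 0, 0.02], [0, 0, 0.025], [0, 0, 0.03], [0, 0, 0.03]], roll=[0, 0, 0, 0, 0, 0, 0])

```text
clock: 13.3
tool_pos: [0.482, 0.1674, 0.1446]
eef_rot: [-0.601, 0.799, 0.004, -0.009]
contact_force: [-0.1, 0.5, -1.7]
opening: 0.235
```

```bash
python3 - <<'E'
from h import *
st();p=snapshot('side');cv2.imwrite('pics/b3.png',cv2.resize(p['img'][120:240,190:350,::-1],(800,600)));prof(p)
E
```

```text
t 13.3 p [0.482  0.1674 0.1446] yaw_y 163.84 tilt 1.14 F [-0.08  0.55 -1.74] M [ 0.065 -0.114 -0.01 ] op 20.7 q [ 0.19  0.98 -1.12  1.97  1.08  1.    1.37]
-0.075 31 top z 0.1499 lat at top -0.0014
-0.065 23 top z 0.1514 lat at top 0.0026
-0.055 39 top z 0.152 lat at top -0.0008
-0.045 38 top z 0.155 lat at top 0.0013
-0.035 23 top z 0.153 lat at top -0.0048
-0.025 12 top z 0.154 lat at top -0.0016
-0.015 59 top z 0.1487 lat at top -0.005
0.005 6 top z 0.1509 lat at top -0.0055
```

View pics/b3.png

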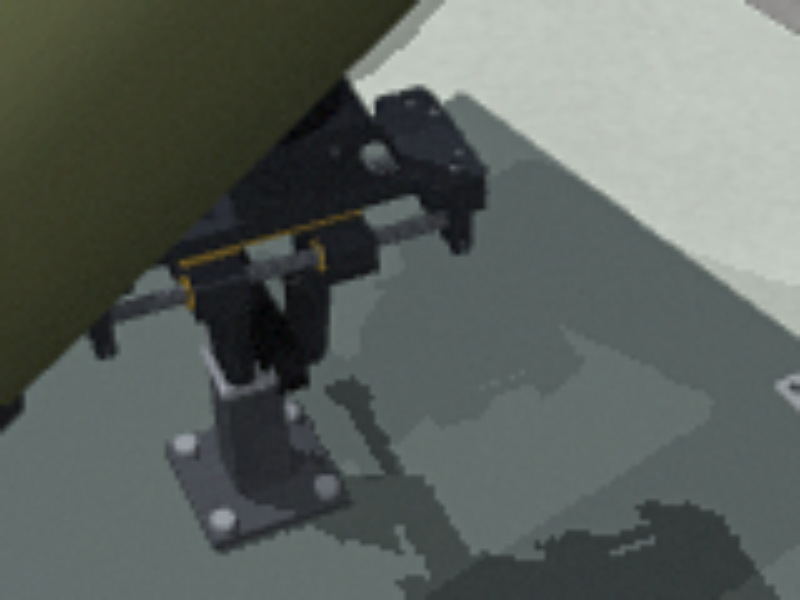

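>>> carry_out(linear=[[0, 0, 0.03], [0, 0, 0.06], [0, 0, 0.09], [0, -0.01, 0.12], [0, -0.03, 0.13], [0, -0.05, 0.13], [0, -0.07, 0.13], [0, -0.09, 0.13]], roll=[0, 0, -0.05, -0.17, -0.29, -0.41, -0.53, -0.65])

```text
clock: 14.02
tool_pos: [0.4816, 0.0762, 0.2742]
eef_rot: [-0.311, 0.95, 0.007, -0.007]
contact_force: [0.8, -0.6, -2.1]
opening: 0.236
```

>>> carry_out(linear=[[0, -0.01, 0], [0, -0.02, 0], [0, -0.03, 0], [0, -0.04, 0], [0, -0.05, 0], [0, -0.06, 0], [0, -0.07, 0], [0, -0.08, 0]], roll=[-0.12, -0.24, -0.36, -0.48, -0.6, -0.72, -0.84, -0.96])

```text
clock: 14.68
tool_pos: [0.4813, -0.0043, 0.274]
eef_rot: [0.165, 0.986, 0.009, -0.003]
contact_force: [0.8, 0.2, -1.7]
opening: 0.239
```

>>> carry_out(linear=[[0, 0, 0], [0, 0, 0], [0, 0, 0], [0, 0, 0], [0, 0, 0], [0, 0, 0], [0, 0, 0], [0, 0, 0]], roll=[-0.12, -0.24, -0.36, -0.48, -0.6, -0.72, -0.84, -0.96])

```text
clock: 15.35
tool_pos: [0.4809, -0.004, 0.2739]
eef_rot: [0.604, 0.797, 0.01, 0.001]
contact_force: [-0.0, -0.7, -1.6]
opening: 0.237
```

```bash
python3 - <<'E'
from h import *
st();p=snapshot('side');save(p,'b4')
E
```

```text
t 15.35 p [ 0.4809 -0.004   0.2739] yaw_y 15.64 tilt 1.15 F [-0.   -0.73 -1.59] M [ 0.028 -0.054 -0.039] op 20.9 q [ 0.33  0.53 -0.62  1.97  0.42  0.76 -0.27]
```

View pics/b4.png

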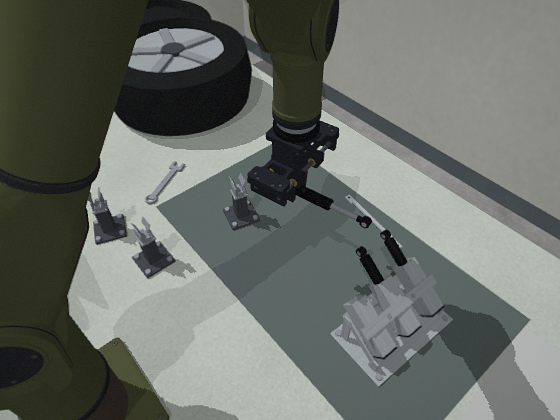

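Spring firmly held near level. I'll finish the turn, then measure the pitch.

>>> carry_out(linear=[[0.002, 0, 0], [0.003, -0.005, 0], [0.004, -0.01, 0], [0.004, -0.015, 0], [0.004, -0.015, 0]], roll=[-0.12, -0.24, -0.31, -0.31, -0.31])

```text
clock: 15.82
tool_pos: [0.4846, -0.0198, 0.2739]
eef_rot: [0.721, 0.693, 0.009, 0.003]
contact_force: [-0.0, 0.1, -1.6]
opening: 0.235
```

```bash
cat >> h.py <<'E'
def springfit(p,R=.011,lo=.025,hi=.075,show=True):
    # cylinder below/ahead of grip: points between lo..hi horizontally toward -y of TCP
    t=status.get_state()['tool_pos'];P=cloud(p);W=P-t
    k=(W[:,:,1]<-lo)&(W[:,:,1]>-hi)&(abs(W[:,:,0])<.03)&(W[:,:,2]>-.1)&(W[:,:,2]<.03)&(p['img'].max(2)<70)
    Q=W[k];from scipy.optimize import least_squares
    def f(x):
        D=np.array([x[2],-1,x[3]]);D/=np.linalg.norm(D);w=Q-[x[0],0,x[1]];return np.linalg.norm(w-np.outer(w@D,D),axis=1)-R
    r=least_squares(f,[0,0,-.03,-.1],loss='soft_l1',f_scale=.001).x
    print('n',len(Q),'res',np.abs(f(r)).mean().round(4),'off x,z at TCP',r[:2].round(4),'pitch down',np.rad2deg(np.arctan2(-r[3],np.hypot(1,r[2]))).round(1),'yaw',np.rad2deg(np.arctan2(-1,r[2])).round(1))
E
python3 - <<'E'
from h import *
st();p=snapshot('side');springfit(p);cv2.imwrite('pics/b5.png',cv2.resize(p['img'][150:300,240:440,::-1],(800,600)))
p=snapshot('top');springfit(p)
E
```

```text
t 15.8167 p [ 0.4846 -0.0198  0.2739] yaw_y -2.24 tilt 1.09 F [-0.01  0.12 -1.57] M [ 0.023 -0.003  0.028] op 20.7 q [ 0.3   0.52 -0.53  1.96  0.37  0.74 -0.48]
n 313 res 0.0007 off x,z at TCP [ 0.0004 -0.0032] pitch down 1.3 yaw -91.9
n 0 res nan off x,z at TCP [0. 0.] pitch down 5.7 yaw -91.7h.py:54: RuntimeWarning: Mean of empty slice.
  print('n',len(Q),'res',np.abs(f(r)).mean().round(4),'off x,z at TCP',r[:2].round(4),'pitch down',np.rad2deg(np.arctan2(-r[3],np.hypot(1,r[2]))).round(1),'yaw',np.rad2deg(np.arctan2(-1,r[2])).round(1))
  ret = ret.dtype.type(ret / rcount)
```

View pics/b5.png

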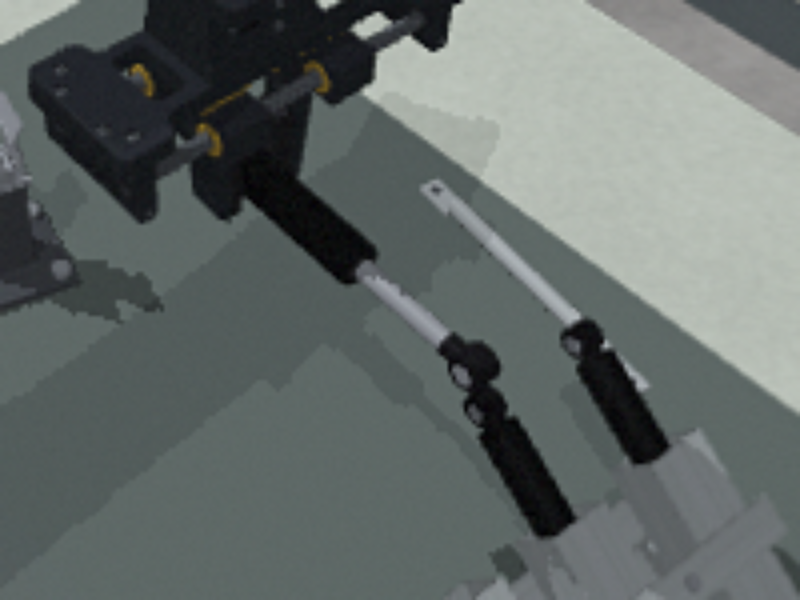

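>>> carry_out(linear=[[0, 0, 0], [0, 0, 0]], roll=[0, 0], grip_force=15)

```text
clock: 16.08
tool_pos: [0.4846, -0.0185, 0.2739]
eef_rot: [0.72, 0.694, 0.01, 0.002]
contact_force: [0.3, -0.2, -0.8]
opening: 0.244
```

```bash
python3 - <<'E'
from h import *
st();p=snapshot('side');springfit(p)
E
```

```text
t 16.0833 p [ 0.4846 -0.0185  0.2739] yaw_y -2.15 tilt 1.15 F [ 0.29 -0.23 -0.8 ] M [ 0.021 -0.048  0.005] op 21.5 q [ 0.3   0.52 -0.53  1.96  0.37  0.74 -0.48]
n 312 res 0.0007 off x,z at TCP [ 0.0002 -0.0036] pitch down 1.4 yaw -91.6
```

>>> carry_out(linear=[[0, 0, 0], [0, 0, 0]], roll=[0, 0], grip_force=9)

```text
clock: 16.3
tool_pos: [0.4846, -0.0184, 0.2739]
eef_rot: [0.72, 0.694, 0.01, 0.002]
contact_force: [0.0, 0.2, -1.7]
opening: 0.246
```

```bash
python3 - <<'E'
from h import *
st();p=snapshot('side');springfit(p)
E
```

```text
t 16.3 p [ 0.4846 -0.0184  0.2739] yaw_y -2.14 tilt 1.15 F [ 0.02  0.2  -1.74] M [-0.057 -0.066 -0.031] op 21.7 q [ 0.3   0.52 -0.53  1.96  0.37  0.74 -0.48]
n 359 res 0.003 off x,z at TCP [-0.0082  0.0155] pitch down 22.1 yaw -92.2
```

>>> carry_out(linear=[[0, 0, 0]], roll=[0], grip_force=40)

```text
clock: 16.43
tool_pos: [0.4846, -0.0184, 0.2739]
eef_rot: [0.72, 0.694, 0.01, 0.002]
contact_force: [1.0, -0.2, -1.0]
opening: 0.235
```

```bash
python3 - <<'E'
from h import *
st();p=snapshot('side');springfit(p);springfit(p,lo=.03,hi=.06);cv2.imwrite('pics/b6.png',cv2.resize(p['img'][150:300,240:440,::-1],(800,600)))
E
```

```text
t 16.4333 p [ 0.4846 -0.0184  0.2739] yaw_y -2.13 tilt 1.14 F [ 0.98 -0.22 -1.03] M [-0.039 -0.06  -0.   ] op 20.7 q [ 0.3   0.52 -0.53  1.96  0.37  0.74 -0.48]
n 349 res 0.0034 off x,z at TCP [ 0.0066 -0.0189] pitch down 9.3 yaw -102.1
n 242 res 0.0028 off x,z at TCP [0.0417 0.0536] pitch down 45.4 yaw -136.1
```

View pics/b6.png

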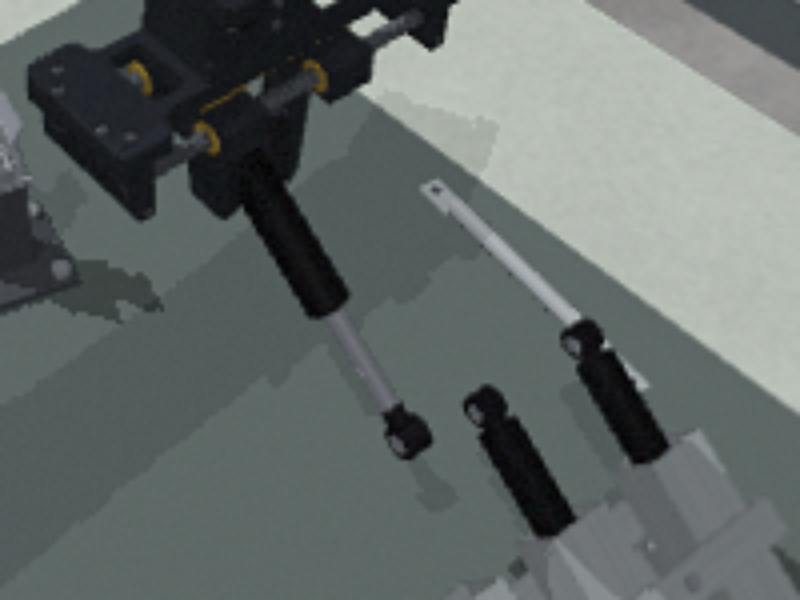

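```bash
cat >> h.py <<'E'
def sfit(p,pitch0=35,R=.011,x0=None):
    from scipy.optimize import minimize
    t=status.get_state()['tool_pos'];P=cloud(p).reshape(-1,3)-t;dark=(p['img'].max(2)<75).ravel()
    P=P[(abs(P[:,0])<.035)&(P[:,1]<-.01)&(P[:,1]>-.16)&(P[:,2]<.0)&(P[:,2]>-.16)]
    def f(x,out=0):
        a=np.deg2rad(x[2]);b=np.deg2rad(x[3]);D=np.array([np.cos(b)*np.sin(a+0),-np.cos(b)*np.cos(a),-np.sin(b)])
        w=P-[x[0],0,x[1]];s=w@D;r=np.linalg.norm(w-np.outer(s,D),axis=1)
        e=np.where((s>.03)&(s<.075),np.minimum(abs(r-.011),.004)-.004,0)+np.where((s>.083)&(s<.132),np.minimum(abs(r-.005),.004)-.004,0)
        if out: 
            k=(r<.014);print('tip s',np.percentile(s[k],99).round(4))
        return e.sum()
    best=min((minimize(f,[0,z,-1.9,b],method='Nelder-Mead',options=dict(initial_simplex=[[0,z,-1.9,b],[.004,z,-1.9,b],[0,z+.006,-1.9,b],[0,z,2,b],[0,z,-1.9,b+5]],maxiter=600)) for b in np.arange(0,70,8) for z in(0,)),key=lambda o:o.fun)
    print('off x,z',best.x[:2].round(4),'yawdev',best.x[2].round(2),'pitch',best.x[3].round(2),best.fun,len(P));f(best.x,1);return best.x
E
python3 - <<'E'
from h import *
p=snapshot('side');sfit(p)
E
```

```text
off x,z [ 0.0004 -0.0032] yawdev -1.46 pitch 35.21 -1.428389795656903 771
tip s 0.1523
```

>>> carry_out(linear=[[0, -0.004, -0.015], [0, -0.008, -0.03], [-0.0005, -0.012, -0.045], [-0.0005, -0.014, -0.055], [-0.0005, -0.014, -0.058], [-0.0005, -0.014, -0.058]], roll=[0, 0, 0, 0, 0, 0])

```text
clock: 17.03
tool_pos: [0.4838, -0.0324, 0.2153]
eef_rot: [0.72, 0.694, 0.009, 0.002]
contact_force: [-0.0, -0.2, -1.4]
opening: 0.24
```

```bash
python3 - <<'E'
from h import *
st();p=snapshot('side');sfit(p);cv2.imwrite('pics/b7.png',cv2.resize(p['img'][170:320,260:460,::-1],(800,600)))
p=snapshot('top');cv2.imwrite('pics/b7t.png',cv2.resize(p['img'][150:240,310:430,::-1],(800,600)))
E
```

```text
t 17.0333 p [ 0.4838 -0.0324  0.2153] yaw_y -2.13 tilt 1.07 F [-0.02 -0.22 -1.45] M [ 0.069 -0.024  0.017] op 21.1 q [ 0.27  0.6  -0.46  2.03  0.45  0.59 -0.53]
off x,z [-0.0002 -0.0044] yawdev -1.35 pitch 34.55 -1.2698675709268386 859
tip s 0.1854
```

View pics/b7.png

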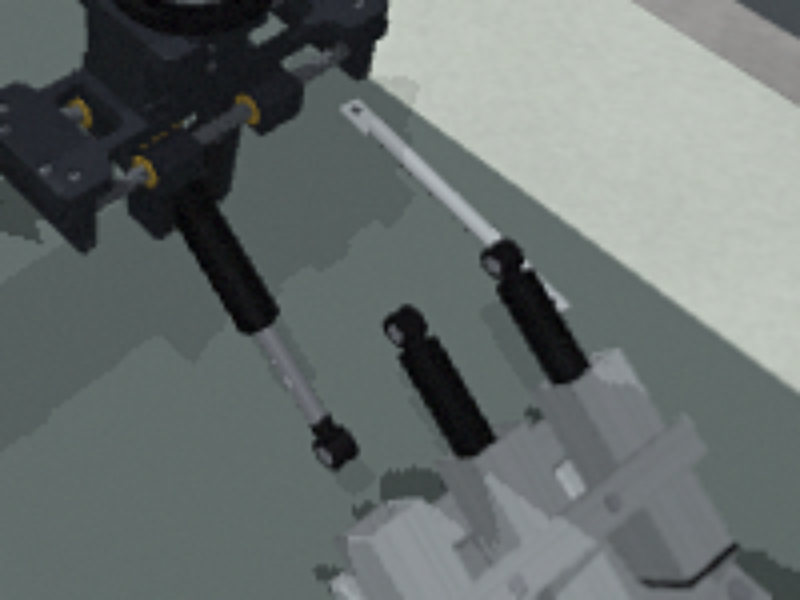

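View pics/b7t.png

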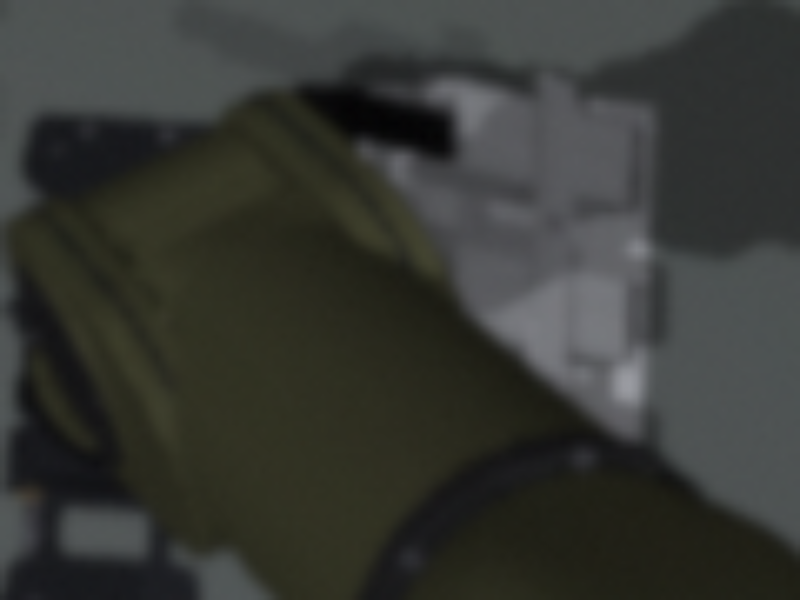

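>>> carry_out(linear=[[-0.0003, -0.0082, -0.0057], [-0.0006, -0.0164, -0.0115], [-0.0009, -0.0246, -0.0172], [-0.0012, -0.0327, -0.0229], [-0.0015, -0.0409, -0.0287], [-0.0018, -0.0491, -0.0344], [-0.0018, -0.0491, -0.0344]], roll=[0, 0, 0, 0, 0, 0, 0])

```text
clock: 17.72
tool_pos: [0.4817, -0.0838, 0.1806]
eef_rot: [0.721, 0.693, 0.009, 0.002]
contact_force: [1.1, -0.2, -1.5]
opening: 0.235
```

```bash
python3 - <<'E'
from h import *
st();p=snapshot('side');cv2.imwrite('pics/b8.png',cv2.resize(p['img'][170:320,260:460,::-1],(800,600)))
E
```

```text
t 17.7167 p [ 0.4817 -0.0838  0.1806] yaw_y -2.3 tilt 1.01 F [ 1.06 -0.15 -1.48] M [-0.062 -0.009  0.035] op 20.7 q [ 0.35  0.66 -0.42  2.05  0.52  0.52 -0.49]
```

View pics/b8.png

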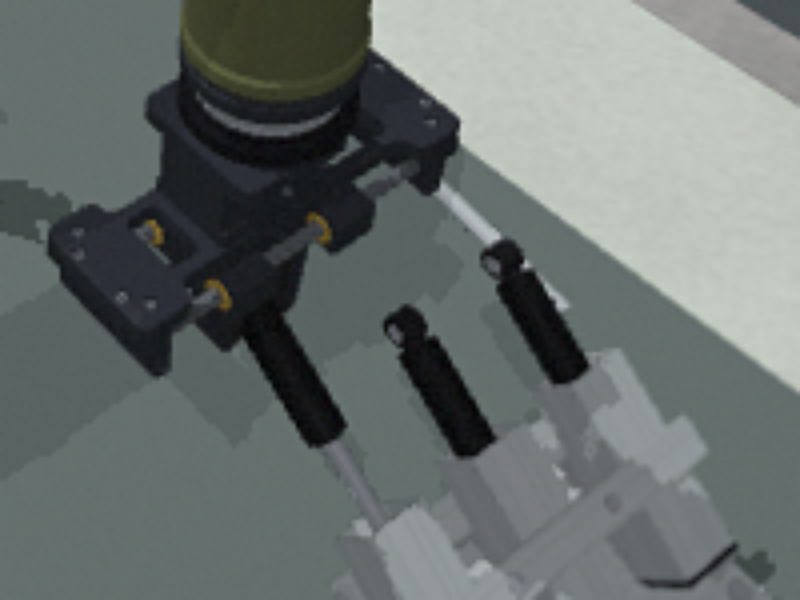

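>>> carry_out(linear=[[-0.0001, -0.0082, -0.006], [-0.0003, -0.0164, -0.012], [-0.0006, -0.0246, -0.0179], [-0.0009, -0.0327, -0.0236], [-0.0012, -0.0409, -0.0293], [-0.0015, -0.045, -0.0322], [-0.0015, -0.045, -0.0322]], roll=[0, 0, 0, 0, 0, 0, 0])

```text
clock: 18.35
tool_pos: [0.4799, -0.129, 0.148]
eef_rot: [0.721, 0.692, 0.009, 0.002]
contact_force: [-0.4, 0.4, -1.1]
opening: 0.237
```

```bash
python3 - <<'E'
from h import *
st();p=snapshot('side');cv2.imwrite('pics/b9.png',cv2.resize(p['img'][170:320,260:460,::-1],(800,600)))
E
```

```text
t 18.35 p [ 0.4799 -0.129   0.148 ] yaw_y -2.36 tilt 1.0 F [-0.36  0.38 -1.12] M [-0.032 -0.088  0.01 ] op 20.8 q [ 0.42  0.72 -0.39  2.05  0.57  0.46 -0.44]
```

View pics/b9.png

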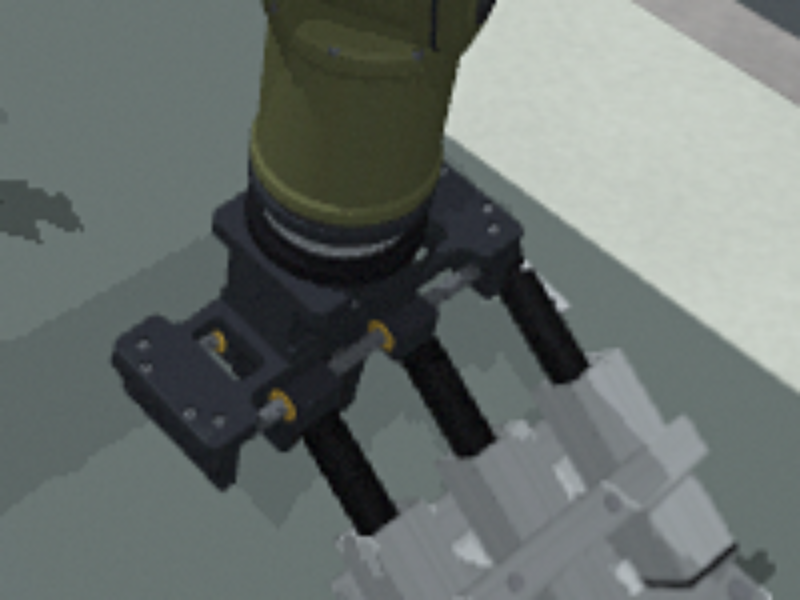

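>>> carry_out(linear=[[-0.0001, -0.0057, -0.004], [-0.0002, -0.0115, -0.0082], [-0.0003, -0.0156, -0.0113], [-0.0003, -0.0172, -0.0125], [-0.0003, -0.0172, -0.0125]], roll=[0, 0, 0, 0, 0])

```text
clock: 18.82
tool_pos: [0.4798, -0.1458, 0.1356]
eef_rot: [0.721, 0.692, 0.009, 0.002]
contact_force: [0.1, -0.7, -1.0]
opening: 0.236
```

>>> carry_out(linear=[[0, -0.0025, -0.0017], [0, -0.005, -0.0035], [0, -0.005, -0.0035]], roll=[0, 0, 0])

```text
clock: 19.07
tool_pos: [0.4806, -0.1481, 0.1324]
eef_rot: [0.721, 0.693, 0.011, 0.001]
contact_force: [-1.4, 5.6, 3.6]
opening: 0.236
```

```bash
python3 - <<'E'
from h import *
st();p=snapshot('side');cv2.imwrite('pics/b10.png',cv2.resize(p['img'][170:320,260:460,::-1],(800,600)))
E
```

```text
t 19.0667 p [ 0.4806 -0.1481  0.1324] yaw_y -2.23 tilt 1.24 F [-1.41  5.64  3.55] M [ 1.113  0.075 -0.028] op 20.8 q [ 0.45  0.76 -0.37  2.04  0.6   0.43 -0.42]
```

View pics/b10.png

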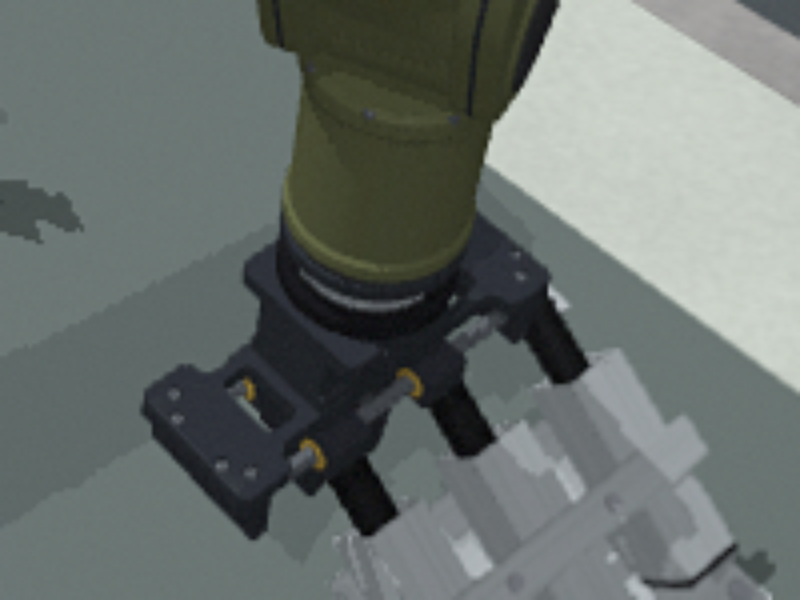

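>>> carry_out(linear=[[0, 0.001, -0.001], [0, 0.001, -0.001]], roll=[0, 0], grip_force=10)

```text
clock: 19.28
tool_pos: [0.4807, -0.1468, 0.1315]
eef_rot: [0.72, 0.694, 0.011, 0.001]
contact_force: [0.4, -0.8, -0.5]
opening: 0.245
```

>>> carry_out(linear=[[0, 0, 0], [0, 0, 0], [0, 0, 0], [0, 0, 0], [0, 0.003, 0.02], [0, 0.005, 0.05], [0, 0.01, 0.09], [0, 0.02, 0.12]], roll=[0, 0, 0, 0, 0, 0, 0, 0], gripper=0.45)

```text
clock: 19.95
tool_pos: [0.4807, -0.1276, 0.2535]
eef_rot: [0.721, 0.693, 0.011, 0.001]
contact_force: [-0.1, 0.1, -0.2]
opening: 0.449
```

>>> carry_out(linear=[[0, 0.03, 0.03], [0, 0.07, 0.03], [0, 0.11, 0.03], [0, 0.15, 0.03], [0, 0.19, 0.03], [0, 0.22, 0.03], [0, 0.22, 0.03]], roll=[0, 0, 0, 0, 0, 0, 0])

```text
clock: 20.53
tool_pos: [0.4803, 0.1005, 0.2844]
eef_rot: [0.717, 0.697, 0.014, 0.0]
contact_force: [-0.4, -0.3, -0.3]
opening: 0.448
```

```bash
python3 - <<'E'
from h import *
st();p=snapshot('side');C=cloud(p)
im=cv2.resize(p['img'][200:340,290:458,::-1],(720,600));cv2.imwrite('pics/b11.png',im)
d=np.array([.0298,.8187,.5736]);A=np.array([.4791,-.1821,.1040]);l=np.array([.9993,-.0364,0])
P=C.reshape(-1,3)[p['img'].reshape(-1,3).max(1)<75]
for i in range(3):
    w=P-A-l*.07*i;s=w@d;r=np.linalg.norm(w-np.outer(s,d),axis=1);k=(r<.016)&(s>0)&(s<.12)
    kk=k&(s>.01)&(s<.05);print(i,k.sum(),'tip s',np.percentile(s[k],99).round(4),'r',r[kk].mean().round(4))
E
```

```text
t 20.5333 p [0.4803 0.1005 0.2844] yaw_y -1.66 tilt 1.56 F [-0.36 -0.3  -0.3 ] M [-0.045 -0.067  0.005] op 39.4 q [ 0.08  0.51 -0.56  1.93  0.37  0.77 -0.72]
0 428 tip s 0.0748 r 0.0102
1 403 tip s 0.0742 r 0.0107
2 380 tip s 0.0738 r 0.0107
```

View pics/b11.png

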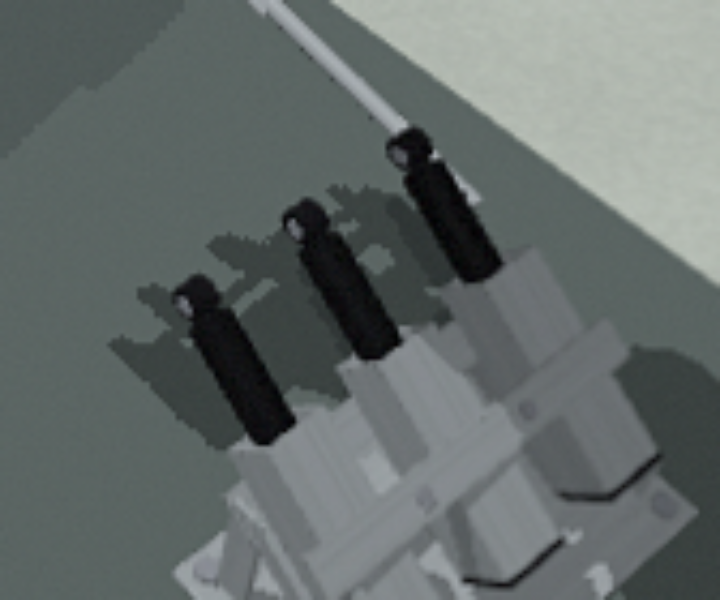

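>>> carry_out(linear=[[0, 0, 0], [0, 0, 0], [0, 0, 0]], roll=[0, 0, 0])

```text
clock: 20.83
tool_pos: [0.4804, 0.0947, 0.2837]
eef_rot: [0.719, 0.695, 0.011, 0.001]
contact_force: [0.6, 0.6, 0.2]
opening: 0.454
```

```bash
python3 -c "
from h import *
st();print(finish_job())"
```

```text
t 20.8333 p [0.4804 0.0947 0.2837] yaw_y -2.01 tilt 1.31 F [0.55 0.55 0.19] M [-0.042 -0.076 -0.027] op 39.9 q [ 0.08  0.51 -0.56  1.94  0.37  0.77 -0.72]
the job is handed in; nothing more can be done
None
```

The spring that stood rod-up is now in its rack tube rod-down and fully home. I handed the job in at 20.8 s, and the hand-in gave no verdict.

- **Clip:** I drew the spring out by the rod and pressed it into the clip farthest from the base. After I let go, the camera showed it level, its axis about 111 mm above the bench and centred across the groove to about 1 mm.
- **Rack:** I took the spring again near its cylinder end and let it droop to about 35° under a lighter grip. I then slid it rod first into the tube it had come from, the first (rack −y side), until it pressed against the closed end with about 6.6 N.
- **Last checks:** After release it sticks out as far as its two neighbours (74.8 mm against 74.2 and 73.8 mm). The neighbours lie on the axes measured at the start, and the gripper is clear of everything.
- **Poor readings:** Two automatic pitch fits were wrong because dark finger or post pixels got in. I replaced them with a height profile and a better fit, which agreed with the pictures. I did not re-measure the brace and spanner, but nothing came near them.

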